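# Right the drained storage jar and put the limes in it

### The arm

A 7-joint arm with a two-finger parallel gripper is mounted at the origin on a cart in front of the work surface, level with it; the furniture and walls round the work are solid. World frame = base frame: x ahead of the robot, y to its left, z up, the work surface at z = 0. Lengths are in mm, angles in rad, forces in N, time in s.
With the tool pointing down it reaches from about 425 to 875 mm from the base axis. Payload 9.9 kg.
Tool frame: the origin (TCP) lies at the very end of the fingers, on their centre line; the grasp point (between the pads) lies 19 mm behind it (bot.hold_point_z is the distance from the TCP to the grasp point, in mm); z points along the fingers, y is the line along which they close (so a half turn about z gives the same grasp; the last joint's range is limited). The gripper opens to 85 mm and grips with 20 to 120 N. Pads are 22 mm wide; open, the fingers measure 114 mm over their backs; the gripper's body (76 mm by 85 mm) begins 54 mm behind the grasp point. The pads swing forward as they close: fully open they stand 13 mm farther back than shut.
Start: joints at [-1.241, 0.576, 0.025, 1.437, -0.015, 1.129, -0.057], TCP at [271.405, 618.036, 231.289] pointing down, gripper open.
Joint ranges: [-2.76, 2.76], [-0.34, 2.15], [-1.52, 1.57], [0.19, 2.46], [-1.09, 4.23], [0.17, 1.99], [-2.82, 2.82]. Speed limits (rad/s): [2.22, 2.22, 3.01, 3.01, 3.14, 3.14, 3.14].

### API

Orientations are given as a rotation vector (axis times angle).
In Python, from workcell import bot gives the robot as it stands.
- The arm moves only by the tool inch_along, called by a JSON object that holds its "name" and its "arguments". Schema: {"type":"object","properties":{"motion":{"type":"array","items":{"type":"object","properties":{"aperture":{"type":"number"},"trans":{"type":"array","items":{"type":"number"},"minItems":3,"maxItems":3},"turn":{"type":"number"}},"additionalProperties":false,"required":["aperture"]},"minItems":1,"maxItems":8},"only":{"type":"string"},"quiet":{"type":"boolean"},"lines":{"type":"string"}},"required":["motion"],"additionalProperties":false}. motion is a list of rows, 1 to 8 of them, each an object with the fields aperture (the finger opening in mm), trans (a list: dx, dy, dz in mm), turn (a turn about the tool's z in rad); a field left out counts as zero (the opening has to be given); each row is the pose to reach, as a shift and turn from the pose commanded when the call began, along the tool's axes at that moment; what a row does not reach only later rows make up. A row lasts 1/8 s, in which the tool goes at most 62.5 mm and 0.188 rad, less where a joint would pass 70% of its speed; a pose out of reach is approached as far as the arm can. The fingers move at their own pace and stop on an object; the grip force is fixed at half the most. Time passes only in rows, so rows that do not move let the fingers close. The tool returns the time, the measured TCP pose, the force, the opening and the grip force at its end. only (a regular expression) keeps the lines of the reply that match it, lines (a string "A,B") keeps lines A to B, and quiet returns only ok. Input that does not fit is refused with a message, and nothing moves.
- bot.get_obs(): the state, without advancing time (a new reading comes with each control period).
- bot.capture(name): name is "side" or "top" or "wrist"; returns a dict with "frame" (384x512x3 uint8, red, green, blue), "K" (3x3 intrinsics, pixels), "extrinsics" (4x4, takes a point from camera to world coordinates); the wrist camera has in their place "tool_from_camera" (4x4, takes a point from camera to tool coordinates, whose origin is the TCP and whose axes are the flange's). Camera axes: x right, y up, looking along -z (the intrinsics and any distortion apply to the point x, -y, -z); pixel columns grow to the right and rows downward; lengths in mm; the calibration is good to about 2 mm. A picture is of the moment at which its call begins: read the wrist's pose just before it. There is no depth.
- bot.hand_in(): hands the job in; it is judged then, once.
The state is a dict: "t": time; "joint_positions": joint angles; "dq": joint speeds; "effort": joint torques, N m; "tcp_pos": TCP position; "eef_rot": TCP orientation; "force": force on the tool from outside, world axes, zero at the start; "ft_torque": the same for the moment, N m; "grip_width": finger opening in mm; "gripper_force": force on a finger pad.
Only numpy, scipy, OpenCV 4.12 (cv2) and the standard library are available. Lean on these libraries where they do the work, as an engineer would, in place of code of your own. Each camera call takes 0.05 s, during which the arm holds its last target. There are 200 camera calls.

### The job

The stoneware jar was left mouth-down to drain. Turn it mouth-up on the worktop by tipping it gently over its bottom edge a quarter turn at a time - lay it down on its side first, then stand it on its foot; it is heavy and slick, so never lift it clear of the worktop or let it topple. Then drop both limes in through its mouth, and leave the other things where they are.

Things in the scene. Friction and masses are not known exactly. Their poses are not given: they have to be found in the camera images.
- jar: White glazed stoneware jar, a box 66 mm (own x) by 90 (own y) by 150 mm (own z), about 0.5 kg; grip it across the 66 mm. Origin: centre of the foot's underside; +z runs from the foot (closed, recessed 3 mm inside a clay ring) to the mouth. It starts upside down, z pointing down. Inside 56x80 mm, 141 mm deep; walls 5 mm. The worktop to its left (+y) is free for tipping.
- jar_center (a point): Middle of the jar, 75 mm above its origin along its z; 75 mm high when the jar stands either way up, 45 mm when it lies on one of its narrow 66x150 sides.
- jar_mouth (a point): Centre of the jar's mouth, flush in its flat top, 150 mm along its z from the origin. The mouth is a rectangular opening 56 mm (jar x) by 66 mm (jar y), its collar 14 mm deep.
- lime_a: A lime, 52 mm long (own x) by 45 by 45 mm, 47 g; lies on the worktop and may roll. Origin: 22.5 mm below its centre along its own z.
- lime_a_center (a point): Centre of that lime.
- lime_b: A lime, 52 mm long (own x) by 45 by 45 mm, 47 g; lies on the worktop and may roll. Origin: 22.5 mm below its centre along its own z.
- lime_b_center (a point): Centre of that lime.
- jar_lid: Bystander, to be left alone: the jar's bamboo lid set aside plug side up, 66x90x22 mm. Origin at the centre of its underside.
- salt_box: Bystander, to be left alone: white salt box with a hinged wooden lid, 84x80x87 mm. Origin at the centre of its underside.
- pepper_mill: Bystander, to be left alone: brown turned pepper mill with a crank on top, 49x65x135 mm. Origin at the centre of its underside.
- salt_shaker: Bystander, to be left alone: clear salt shaker with a grey cap, 44 mm across, 90 mm tall. Origin at the centre of its underside.
- spice_a: Bystander, to be left alone: clear spice jar with a red cap, 45 mm across, 106 mm tall. Origin at the centre of its underside.
- spice_b: Bystander, to be left alone: clear spice jar with a white cap, 43 mm across, 100 mm tall. Origin at the centre of its underside.
- timer: Bystander, to be left alone: round red and white wind-up timer, 65 mm across, 54 mm tall. Origin at the centre of its underside.
- garlic: Bystander, to be left alone: garlic bulb, 60 mm across, 59 mm tall. Origin at the centre of its underside.
- stove_lighter: Bystander, to be left alone: stove lighter lying flat, 216x17x28 mm, long along its own x. Origin at the centre of its underside.

How it is judged:
By the outcome, as a careful person would: the job done as asked, in the order asked, and still so for the second after the job is handed in, with the robot touching nothing.
It also fails if it takes over 72 s, if anything falls off the work surface, if the arm or the gripper's body presses on something with over 40 N, if the wrist force passes 120 N, or if a joint passes its speed limit or range.

## Working session

There is one attempt and no reset: what is moved stays moved. The work goes in short steps, Python scripts to look and compute and a tool call to move; the robot and the scene stay as the last step left them, time stands still between calls to the robot, and variables do not carry over. Pictures are saved under pics/ and viewed, at most 10 in all, crops included, and the job is handed in when it is done.

```bash
ls; mkdir -p pics
```

Run:
```python
from workcell import bot
import cv2
for n in ("side","top","wrist"):
    c=bot.capture(n); cv2.imwrite(f"pics/{n}0.png",c["frame"][:,:,::-1]); print(n,c["K"].tolist(),[ (k,c[k].round(3).tolist() if hasattr(c[k],'round') else c[k]) for k in c if k not in("frame","K")])
print(bot.get_obs(), bot.hold_point_z)
```

```text
pics
workcell.py
side [[448.9747781404667, 0.0, 256.7974634261996], [0.0, 448.9747781404667, 189.73660156374058], [0.0, 0.0, 1.0]] [('extrinsics', [[0.892, 0.183, -0.413, -118.046], [-0.451, 0.344, -0.824, -1340.395], [-0.009, 0.921, 0.389, 729.333], [0.0, 0.0, 0.0, 1.0]])]
top [[479.7431516413063, 0.0, 259.943295091795], [0.0, 479.7431516413063, 192.4030931113995], [0.0, 0.0, 1.0]] [('extrinsics', [[-0.38, 0.839, -0.391, -21.805], [-0.925, -0.34, 0.17, 242.454], [0.01, 0.426, 0.905, 1440.491], [0.0, 0.0, 0.0, 1.0]])]
wrist [[319.2667549186821, 0.0, 255.131389410531], [0.0, 319.2667549186821, 193.85594963635216], [0.0, 0.0, 1.0]] [('tool_from_camera', [[-0.001, 0.956, 0.293, 74.954], [1.0, 0.001, -0.0, 0.117], [-0.001, 0.293, -0.956, -142.202], [0.0, 0.0, 0.0, 1.0]])]
{'t': 0.15, 'joint_positions': array([-1.24079147,  0.57631597,  0.02484523,  1.4376817 , -0.01500792,
        1.12899019, -0.05649077]), 'dq': array([ 0.00071095, -0.00243139,  0.00064727, -0.00183618,  0.00024764,
        0.00076243, -0.00019494]), 'effort': array([ 2.63726826e-03, -7.66265273e+01,  2.25288525e+00, -2.86184657e+01,
        1.56007038e-02,  9.88737593e-03,  2.67846826e-05]), 'tcp_pos': array([271.26927765, 617.73934744, 230.6678431 ]), 'eef_rot': array([-6.45269175e-01, -3.07440391e+00,  1.87524900e-03]), 'force': array([0.4636971 , 0.39828156, 0.40360173]), 'ft_torque': array([-0.00927683,  0.04404996, -0.01472784]), 'gripper_force': 0.0, 'grip_width': 85.5300193571593} 18.700000000000003
```
View pics/top0.png

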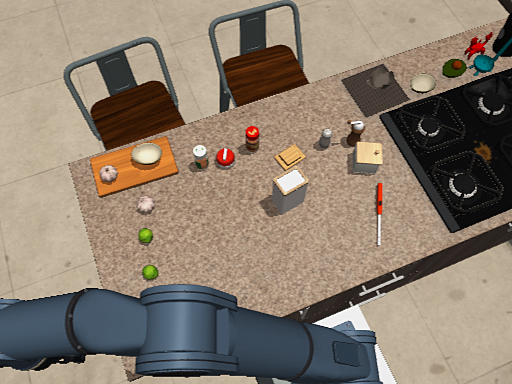

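View pics/side0.png

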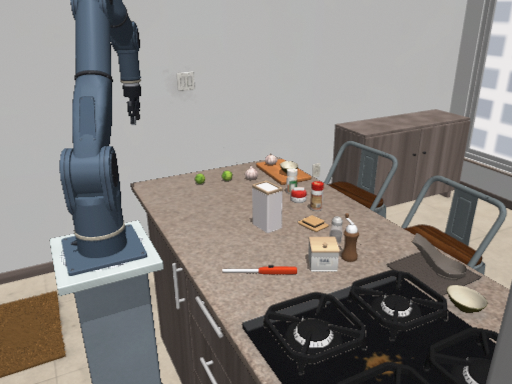

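Run:
```python
import cv2,numpy as np
t=cv2.imread("pics/top0.png");s=cv2.imread("pics/side0.png")
a=cv2.resize(t[150:230,255:325],None,fx=6,fy=6,interpolation=cv2.INTER_CUBIC) #420x480
b=cv2.resize(s[175:240,243:293],None,fx=7,fy=7,interpolation=cv2.INTER_CUBIC) #350x455
im=np.zeros((480,790,3),np.uint8);im[:480,:420]=a;im[:455,430:780]=b
cv2.imwrite("pics/crop0.png",im)
for n,im in(("top",t),("side",s)):
    h=cv2.cvtColor(im,cv2.COLOR_BGR2HSV)
    m=cv2.inRange(h,(33,140,60),(60,255,255))
    k,l,st,c=cv2.connectedComponentsWithStats(m)
    for i in range(1,k):
        if st[i,4]>20:print(n,st[i],c[i])
```

```text
top [444  61  21  15 120] [453.31666667  70.125     ]
top [139 228  14  15 160] [145.15625 234.98125]
top [143 265  15  15 173] [149.82080925 271.71098266]
side [223 171   9   9  65] [226.89230769 175.13846154]
side [196 174   9   9  61] [199.80327869 178.29508197]
```

View pics/crop0.png

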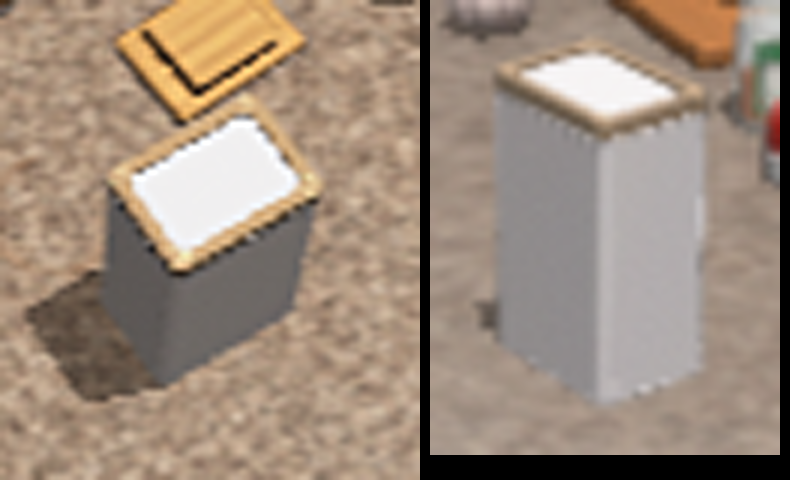

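The top view shows the jar foot-up at about (290,188) and the limes at (145,235) and (150,272). In the crop, the foot ring and three base corners are clear in both views. I'll fit the jar pose from those corners.

Create h.py:
```python
import numpy as np
from scipy.optimize import least_squares
from scipy.spatial.transform import Rotation as R
def proj(K,E,P):
    p=(np.atleast_2d(P)-E[:3,3])@E[:3,:3]; p=p*[1,-1,-1]
    q=p@np.array(K).T; return q[:,:2]/q[:,2:]
def ray(K,E,uv,z):
    d=np.linalg.inv(K)@[uv[0],uv[1],1]; d=E[:3,:3]@(d*[1,-1,-1]); o=E[:3,3]
    return o+d*(z-o[2])/d[2]
def totool(bot,target):
    o=bot.get_obs(); r=R.from_rotvec(o["eef_rot"]).as_matrix()
    return r.T@(np.array(target)-o["tcp_pos"])
def cam(bot,n):
    """K, world-from-camera, frame"""
    o=bot.get_obs(); c=bot.capture(n)
    if n=="wrist":
        T=np.eye(4);T[:3,:3]=R.from_rotvec(o["eef_rot"]).as_matrix();T[:3,3]=o["tcp_pos"];E=T@c["tool_from_camera"]
    else: E=c["extrinsics"]
    return c["K"],E,c["frame"]
```

Run:
```python
from h import *
from workcell import bot
Kt,Et,_=cam(bot,"top");Ks,Es,_=cam(bot,"side")
T=np.array([(110,182),(245,98),(320,188),(178,270),(165,384),(103,308),(293,305)],float); T=(T+.5)/6-.5+[255,150]
S=np.array([(497,72),(590,40),(703,98),(605,137),(603,403),(500,347),(700,372)],float)-[430,0]; S=(S+.5)/7-.5+[243,175]
from scipy.spatial.distance import cdist
def err(p,full=False):
    c,s=np.cos(p[2]),np.sin(p[2])
    xy=np.array([(33,45),(33,-45),(-33,-45),(-33,45)])@np.array([[c,s],[-s,c]])+p[:2]
    W=np.vstack([np.c_[xy,[150]*4],np.c_[xy,[0]*4]])
    r=[]
    for O,K,E in((T,Kt,Et),(S,Ks,Es)):
        q=proj(K,E,W); D=cdist(O,q); i=D.argmin(1); r.append((O-q[i]).ravel())
    return np.concatenate(r)
x0=ray(Kt,Et,T[:4].mean(0),150);print(x0)
for y in np.arange(-1.5,1.6,.25):
    f=least_squares(err,[x0[0],x0[1],y],diff_step=1e-4); print(y,f.x.round(3),round(f.cost,2))
for n,K,E,L in(("top",Kt,Et,[(145.2,235),(149.8,271.7)]),("side",Ks,Es,[(226.9,175.1),(199.8,178.3)])):
    for uv in L: print(n,ray(K,E,uv,24))
o=bot.get_obs();print(R.from_rotvec(o["eef_rot"]).as_matrix().round(3))
```

```text
[538.32008957 -99.20274633 150.        ]
-1.5 [542.047 -99.044  -1.282] 150.2
-1.25 [542.047 -99.044  -1.282] 150.2
-1.0 [ 538.022 -100.601   -1.209] 163.5
-0.75 [ 527.744 -110.271   -1.017] 238.38
-0.5 [ 535.423 -102.096   -0.585] 498.25
-0.25 [ 5.39528e+02 -1.00864e+02  2.03000e-01] 12.04
0.0 [ 5.39528e+02 -1.00864e+02  2.03000e-01] 12.04
0.25 [ 5.39528e+02 -1.00864e+02  2.03000e-01] 12.04
0.5 [ 5.39528e+02 -1.00864e+02  2.03000e-01] 12.04
0.75 [ 5.39528e+02 -1.00864e+02  2.03000e-01] 12.04
1.0 [521.282 -92.452   1.199] 396.51
1.25 [542.047 -99.044   1.859] 150.2
1.5 [542.047 -99.044   1.859] 150.2
top [588.37886317 364.82290371  24.        ]
top [469.8527956  385.59977234  24.        ]
side [588.7096097 361.6860895  24.       ]
side [470.21811129 381.40320045  24.        ]
[[-0.916  0.402 -0.   ]
 [ 0.402  0.916 -0.001]
 [-0.    -0.001 -1.   ]]
```

Fit gives the jar at about (540, -101) with yaw 0.203, about 1 px residual. The limes are at about (588,363) and (470,383). I'll travel above the jar.

{"name": "inch_along", "arguments": {"motion": [{"aperture":85,"trans":[-25,-25,5],"turn":0.1},{"aperture":85,"trans":[-65,-67,5],"turn":0.25},{"aperture":85,"trans":[-105,-109,5],"turn":0.42},{"aperture":85,"trans":[-147,-151,5],"turn":0.58},{"aperture":85,"trans":[-189,-193,5],"turn":0.74},{"aperture":85,"trans":[-231,-236,5],"turn":0.9},{"aperture":85,"trans":[-273,-278,5],"turn":0.954},{"aperture":85,"trans":[-315,-320,5],"turn":0.954}]}}

```text
t: 1.25
tcp_pos: [431.6, 196.8, 226.5]
eef_rot: [1.985, 2.435, 0.001]
force: [1.6, -0.4, 0.5]
grip_width: 85.0
gripper_force: 0.0
```

Run:
```python
from h import *
from workcell import bot
print(totool(bot,[539.5,-100.9,226]), R.from_rotvec(bot.get_obs()["eef_rot"]).as_matrix().round(3))
```

```text
[-313.30136929   45.78844736    0.47400405] [[-0.201  0.98   0.001]
 [ 0.98   0.201  0.   ]
 [ 0.     0.001 -1.   ]]
```

{"name": "inch_along", "arguments": {"motion": [{"aperture":85,"trans":[-40,6,0]},{"aperture":85,"trans":[-90,13,0]},{"aperture":85,"trans":[-145,21,0]},{"aperture":85,"trans":[-200,29,0]},{"aperture":85,"trans":[-250,37,0]},{"aperture":85,"trans":[-290,43,0]},{"aperture":85,"trans":[-313,46,0]},{"aperture":85,"trans":[-313,46,0]}]}}

```text
t: 2.25
tcp_pos: [539.4, -100.9, 226.2]
eef_rot: [1.988, 2.431, -0.001]
force: [0.5, 0.4, 0.4]
grip_width: 84.5
gripper_force: 0.0
```

Run:
```python
from h import *
from workcell import bot
import cv2
K,E,f=cam(bot,"wrist"); o=bot.get_obs();print(o["tcp_pos"])
f=f[:,:,::-1].copy(); cv2.imwrite("pics/w1.png",f)
c,s=np.cos(.203),np.sin(.203)
xy=np.array([(33,45),(33,-45),(-33,-45),(-33,45)])@np.array([[c,s],[-s,c]])+[539.5,-100.9]
for z in(150,0): print(proj(K,E,np.c_[xy,[z]*4]).round(1).tolist())
```

```text
[539.16379134 -99.25762323 226.12653864]
[[303.7, 141.9], [298.9, 260.2], [212.6, 260.5], [206.9, 142.3]]
[[284.4, 123.7], [282.7, 199.4], [228.3, 199.6], [226.0, 123.9]]
```

View pics/w1.png

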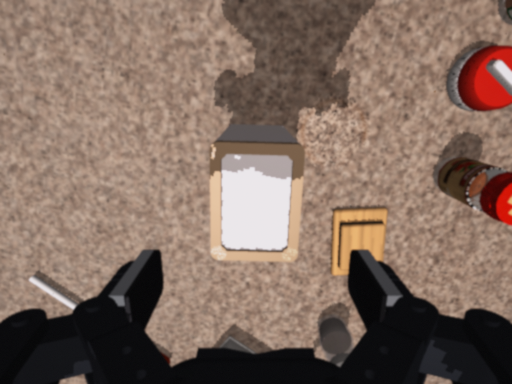

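Run:
```python
from h import *
from workcell import bot
import cv2
Rm=[];
for i in range(3):
    o=bot.get_obs(); print(o["tcp_pos"].round(2)); Rm.append(o["tcp_pos"]); K,E,f=cam(bot,"wrist")
T=np.eye(4);T[:3,:3]=R.from_rotvec(o["eef_rot"]).as_matrix();T[:3,3]=np.mean(Rm,0);E=T@bot.capture("wrist")["tool_from_camera"]
O=np.array([(304,142),(299.3,262),(210.3,262),(210.3,142)])
def err(p):
    c,s=np.cos(p[2]),np.sin(p[2])
    xy=np.array([(33,45),(33,-45),(-33,-45),(-33,45)])@np.array([[c,s],[-s,c]])+p[:2]
    return (proj(K,E,np.c_[xy,[150]*4])-O).ravel()
f=least_squares(err,[539,-100,.2]);print(f.x,f.fun.round(1))
# sharp crop for corner check
im=cv2.imread("pics/w1.png")[115:285,190:325]; cv2.imwrite("pics/w1c.png",cv2.resize(im,None,fx=3.5,fy=3.5,interpolation=cv2.INTER_CUBIC))
```

```text
[539.16 -99.26 226.13]
[539.05 -98.25 226.08]
[539.06 -97.75 226.17]
[ 5.39571172e+02 -9.86637394e+01  1.91376108e-01] [ 1.2  1.4 -0.9 -0.5  1.7 -1.5 -1.9  0.2]
```

View pics/w1c.png

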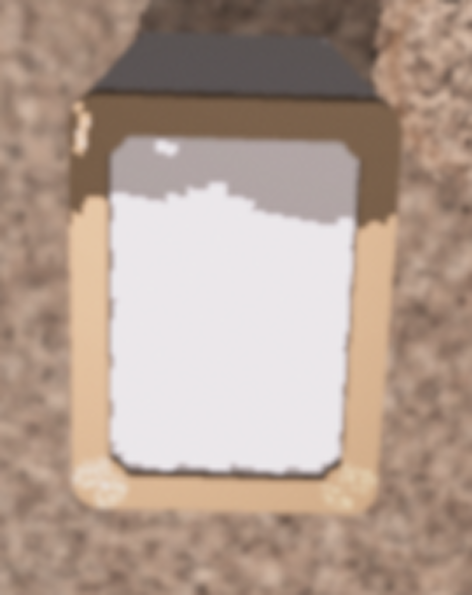

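The crop shows the ring with corners at about (210.6,142.6), (304.2,142.6), (297.6,261.4) and (210.6,261.4). That puts the jar at about (540,-99.5) with yaw 0.18. I'll grip on the -y side of centre at 125 mm height, on the line from the pivot edge through the centre of mass, so gravity keeps the edge on the worktop.

Run:
```python
from h import *
from workcell import bot
print(bot.get_obs()["tcp_pos"],totool(bot,[545.4,-129,99]))
```

```text
[539.16866346 -97.57398326 226.31303545] [-32.11976636  -0.28669863 127.29207159]
```

{"name": "inch_along", "arguments": {"motion": [{"aperture":85,"trans":[-16,0,8],"turn":0.02},{"aperture":85,"trans":[-32,0,25],"turn":0.02},{"aperture":85,"trans":[-32,0,50],"turn":0.02},{"aperture":85,"trans":[-32,0,75],"turn":0.02},{"aperture":85,"trans":[-32,0,98],"turn":0.02},{"aperture":85,"trans":[-32,0,115],"turn":0.02},{"aperture":85,"trans":[-32,0,126],"turn":0.02},{"aperture":85,"trans":[-32,0,127],"turn":0.02}]}}

```text
t: 3.5
tcp_pos: [545.4, -130.6, 98.6]
eef_rot: [-2.009, -2.414, 0.001]
force: [0.1, -0.2, 0.0]
grip_width: 85.1
gripper_force: 0.0
```

Run:
```python
from h import *
from workcell import bot
import cv2
K,E,f=cam(bot,"wrist"); o=bot.get_obs();print(o["tcp_pos"],o["force"])
cv2.imwrite("pics/w2.png",np.hstack([f[:,:,::-1]]))
```

```text
[ 545.72474563 -130.59340872   99.11696818] [-0.43943024 -0.51991461  0.25620977]
```

View pics/w2.png

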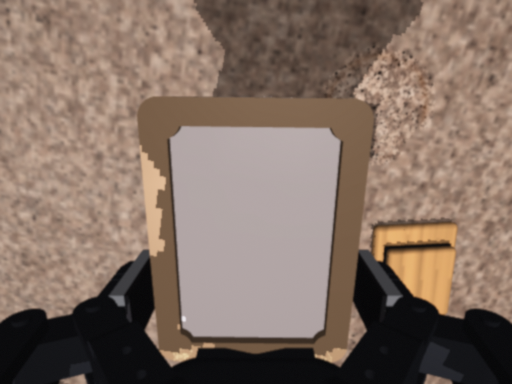

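Fingers straddle the jar symmetrically (edges 138/374 around column 255) and nearly square to it. I'll close.

{"name": "inch_along", "arguments": {"motion": [{"aperture":60},{"aperture":60},{"aperture":60},{"aperture":60},{"aperture":60}]}}

```text
t: 4.18
tcp_pos: [545.8, -130.5, 100.1]
eef_rot: [2.009, 2.414, 0.001]
force: [-3.1, 0.1, 5.4]
grip_width: 65.4
gripper_force: 66.3
```

{"name": "inch_along", "arguments": {"motion": [{"aperture":60,"trans":[0.8,0,-1]},{"aperture":60,"trans":[1.7,0,-2]},{"aperture":60,"trans":[2.5,0,-3]},{"aperture":60,"trans":[2.5,0,-3]}]}}

```text
t: 4.68
tcp_pos: [545.2, -127.6, 102.2]
eef_rot: [-2.009, -2.415, 0.0]
force: [0.1, 0.3, -5.5]
grip_width: 65.5
gripper_force: 67.6
```

{"name": "inch_along", "arguments": {"motion": [{"aperture":60,"trans":[1.5,0,0]},{"aperture":60,"trans":[2.8,0,0]},{"aperture":60,"trans":[2.8,0,0]}]}}

```text
t: 5.05
tcp_pos: [544.8, -124.8, 102.3]
eef_rot: [-2.009, -2.415, -0.0]
force: [-0.1, 0.3, -5.9]
grip_width: 65.3
gripper_force: 67.6
```

Run:
```python
from h import *
from workcell import bot
import cv2
K,E,f=cam(bot,"wrist"); o=bot.get_obs();print(o["tcp_pos"],o["force"],o["ft_torque"])
K,E,g=cam(bot,"side")
a=f[80:380,130:385,::-1]; b=cv2.resize(g[165:245,235:300,::-1],(390,480),interpolation=cv2.INTER_CUBIC)
im=np.zeros((480,660,3),np.uint8); im[:300,:255]=a; im[:,265:655]=b
cv2.imwrite("pics/w3.png",im)
```

```text
[ 544.78979233 -124.96620326  102.26396355] [-4.17402148e-03 -2.11798572e-01 -6.53250151e+00] [-0.18306736 -0.02540797  0.03686493]
```

View pics/w3.png

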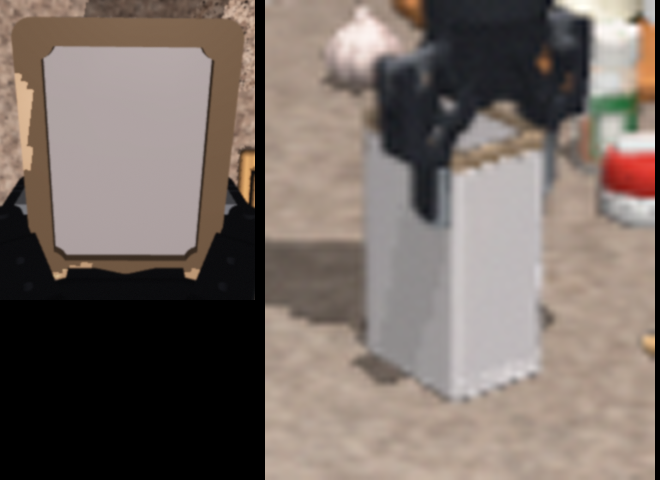

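The wrist load reads the full weight (about 5.9 N, 0.18 N·m), so the pads hold the jar too firmly to pivot and it rose about 2 mm flat. I'll set it back down now and see whether a commanded opening near 65 mm softens the grip.

{"name": "inch_along", "arguments": {"motion": [{"aperture":60,"trans":[0,0,1.2]},{"aperture":60,"trans":[0,0,2.4]},{"aperture":60,"trans":[0,0,2.8]}]}}

```text
t: 5.52
tcp_pos: [544.8, -125.4, 100.1]
eef_rot: [2.009, 2.414, 0.0]
force: [-3.8, 0.3, 8.5]
grip_width: 65.5
gripper_force: 68.3
```

{"name": "inch_along", "arguments": {"motion": [{"aperture":65.3},{"aperture":65.3}]}}

```text
t: 5.78
tcp_pos: [544.8, -125.3, 100.1]
eef_rot: [2.009, 2.414, 0.0]
force: [-3.3, -0.6, 5.8]
grip_width: 65.4
gripper_force: 61.3
```

{"name": "inch_along", "arguments": {"motion": [{"aperture":65.8},{"aperture":65.8}]}}

```text
t: 6.02
tcp_pos: [544.9, -125.3, 100.0]
eef_rot: [2.009, 2.414, 0.0]
force: [-3.5, -0.7, 7.0]
grip_width: 65.7
gripper_force: 23.9
```

Grip force follows the commanded opening (65.8 gives 24 N). I'll go softer and try the first degrees of the arc.

{"name": "inch_along", "arguments": {"motion": [{"aperture":65.95},{"aperture":65.95}]}}

```text
t: 6.28
tcp_pos: [544.9, -125.4, 99.9]
eef_rot: [2.009, 2.414, 0.0]
force: [-2.8, -0.8, 4.8]
grip_width: 65.8
gripper_force: 15.3
```

{"name": "inch_along", "arguments": {"motion": [{"aperture":65.95,"trans":[2.2,0,-1.3]},{"aperture":65.95,"trans":[4.4,0,-2.6]},{"aperture":65.95,"trans":[6.6,0,-3.8]},{"aperture":65.95,"trans":[6.6,0,-3.8]}]}}

```text
t: 6.78
tcp_pos: [543.6, -118.3, 103.4]
eef_rot: [2.009, 2.416, 0.0]
force: [-1.1, -2.0, -0.0]
grip_width: 65.8
gripper_force: 3.9
```

Run:
```python
from workcell import bot
o=bot.get_obs();print(o["force"],o["ft_torque"])
```

```text
[-1.06567185 -2.01575648 -0.00342681] [-0.47776939  0.44214804  0.01026655]
```

{"name": "inch_along", "arguments": {"motion": [{"aperture":66.1,"trans":[0,0,2]},{"aperture":66.1,"trans":[0,0,3.6]},{"aperture":65.7,"trans":[0,0,3.6]},{"aperture":65.7,"trans":[0,0,3.6]}]}}

```text
t: 7.28
tcp_pos: [543.5, -118.2, 99.5]
eef_rot: [-2.008, -2.415, -0.0]
force: [-2.4, 0.1, -1.6]
grip_width: 66.1
gripper_force: 12.3
```

{"name": "inch_along", "arguments": {"motion": [{"aperture":65.7,"trans":[2.2,0,-1.3]},{"aperture":65.7,"trans":[4.4,0,-2.6]},{"aperture":65.7,"trans":[6.6,0,-3.8]},{"aperture":65.7,"trans":[6.6,0,-3.8]}]}}

```text
t: 7.78
tcp_pos: [542.5, -111.8, 103.6]
eef_rot: [2.009, 2.415, 0.0]
force: [-0.1, 0.2, -6.8]
grip_width: 65.8
gripper_force: 12.8
```

Run:
```python
from workcell import bot
o=bot.get_obs();print(o["force"],o["ft_torque"])
```

```text
[-0.13592912  0.22967718 -6.76739664] [-0.17801255 -0.05221332  0.00931451]
```

Still lifting flat: a full-pad grip is too stiff in torsion even at 13 N. I'll set it down, release, and regrip with only the pad tips on the far top corner, which gives a small patch and a long gravity arm. I'll locate the jar numerically from the wrist image.

{"name": "inch_along", "arguments": {"motion": [{"aperture":65.7,"trans":[0,0,1.5]},{"aperture":65.7,"trans":[0,0,3]},{"aperture":65.7,"trans":[0,0,3.9]},{"aperture":70,"trans":[0,0,3.9]},{"aperture":85,"trans":[0,0,3]},{"aperture":85,"trans":[0,0,-15]},{"aperture":85,"trans":[0,0,-35]},{"aperture":85,"trans":[0,0,-35]}]}}

```text
t: 8.78
tcp_pos: [543.5, -112.3, 140.0]
eef_rot: [2.007, 2.413, 0.003]
force: [-0.9, 0.3, -0.8]
grip_width: 85.3
gripper_force: 0.0
```

Add to h.py:
```python
import cv2
def foot(f,K,Tc,tcpz,ztop=147,rot=np.diag([1,1,1])):
    """foot panel corners in tool xy (tool z down), at world height ztop"""
    h=cv2.cvtColor(f,cv2.COLOR_RGB2HSV); m=((h[:,:,1]<38)&(h[:,:,2]>120)).astype(np.uint8)
    m=cv2.morphologyEx(m,cv2.MORPH_OPEN,np.ones((5,5)))
    k,l,st,c=cv2.connectedComponentsWithStats(m); i=1+st[1:,4].argmax()
    cn=max(cv2.findContours((l==i).astype(np.uint8),cv2.RETR_EXTERNAL,cv2.CHAIN_APPROX_NONE)[0],key=cv2.contourArea)[:,0].astype(float)
    d=np.c_[cn,np.ones(len(cn))]@np.linalg.inv(K).T*[1,-1,-1]@Tc[:3,:3].T
    P=Tc[:3,3]+d*((tcpz-ztop-Tc[2,3])/d[:,2])[:,None]
    return st[i],cv2.minAreaRect(P[:,:2].astype(np.float32))
```

Run:
```python
from h import *
from workcell import bot
z=bot.get_obs()["tcp_pos"]; c=bot.capture("wrist"); Tc=c["tool_from_camera"]; K=c["K"]
print("base",foot(cv2.imread("pics/w2.png")[:,:,::-1],K,Tc,99.1))
print("w1",foot(cv2.imread("pics/w1.png")[:,:,::-1],K,Tc,226.1))
print(z,foot(c["frame"],K,Tc,z[2])); cv2.imwrite("pics/w4.png",c["frame"][:,:,::-1])
```

```text
base (array([  170,   126,   170,   212, 32561], dtype=int32), ((29.510704040527344, -0.7684230804443359), (73.87718200683594, 50.218833923339844), 0.7534801363945007))
w1 (array([ 221,  154,   71,   97, 6478], dtype=int32), ((-0.6633338928222656, -0.11000823974609375), (73.5440444946289, 50.214908599853516), 1.6922703981399536))
[ 543.50332334 -112.28859561  139.98393271] (array([  194,   136,   117,   153, 16829], dtype=int32), ((22.354713439941406, -1.441864013671875), (50.18152618408203, 73.32893371582031), 89.965087890625))
```

Jar centre is 22.4 mm ahead of the TCP and square to it. I'll regrip at the corner: TCP 42 mm behind centre, z about 134.

{"name": "inch_along", "arguments": {"motion": [{"aperture":85,"trans":[-10,-1,0]},{"aperture":85,"trans":[-20,-1.4,0]},{"aperture":85,"trans":[-20,-1.4,6]},{"aperture":70,"trans":[-20,-1.4,6]},{"aperture":65.5,"trans":[-20,-1.4,6]},{"aperture":65.5,"trans":[-20,-1.4,6]},{"aperture":65.5,"trans":[-20,-1.4,6]}]}}

```text
t: 9.7
tcp_pos: [544.5, -131.6, 132.3]
eef_rot: [-2.008, -2.415, 0.0]
force: [1.3, 0.8, -4.7]
grip_width: 65.9
gripper_force: 10.5
```

{"name": "inch_along", "arguments": {"motion": [{"aperture":65.5,"trans":[1.4,0,-0.8]},{"aperture":65.5,"trans":[2.7,0,-1.6]},{"aperture":65.5,"trans":[4,0,-2.4]},{"aperture":65.5,"trans":[4,0,-2.4]}]}}

```text
t: 10.2
tcp_pos: [543.8, -127.9, 134.9]
eef_rot: [-2.009, -2.415, 0.0]
force: [-0.1, 0.3, -5.0]
grip_width: 65.4
gripper_force: 10.5
```

```bash
python3 - <<'E'
from h import *
from workcell import bot
o=bot.get_obs();print(o["force"],o["ft_torque"])
z=o["tcp_pos"]; c=bot.capture("wrist"); Tc=c["tool_from_camera"]; K=c["K"]
print(z,foot(c["frame"],K,Tc,z[2]));
E
```

```text
[-0.05134316  0.33613495 -5.03441717] [ 0.0457561   0.09483691 -0.00329839]
[ 543.77161979 -127.87738136  134.90990683] (array([  191,    86,   128,   175, 21002], dtype=int32), ((41.21525573730469, -0.2397899627685547), (75.0252456665039, 51.0747184753418), 0.05377715826034546))
```

Add to h.py:
```python
def contour(f):
    h=cv2.cvtColor(f,cv2.COLOR_RGB2HSV); m=((h[:,:,1]<38)&(h[:,:,2]>120)).astype(np.uint8)
    m=cv2.morphologyEx(m,cv2.MORPH_OPEN,np.ones((5,5)))
    k,l,st,c=cv2.connectedComponentsWithStats(m); i=1+st[1:,4].argmax()
    return max(cv2.findContours((l==i).astype(np.uint8),cv2.RETR_EXTERNAL,cv2.CHAIN_APPROX_NONE)[0],key=cv2.contourArea)[:,0].astype(float)
def tilt(f,K,Tc,tcpz,fixed_h=None):
    """fit foot panel: tool x, tool y, world height of centre, tilt toward +tool x, yaw"""
    cn=contour(f); d=np.c_[cn,np.ones(len(cn))]@np.linalg.inv(K).T*[1,-1,-1]@Tc[:3,:3].T; o=Tc[:3,3]
    def er(p):
        h=p[2] if fixed_h is None else fixed_h
        r=R.from_euler("ZY",[p[4],-p[3]]).as_matrix()   # tool z down: +tilt lowers +x side (toward +z tool)
        c=np.array([p[0],p[1],tcpz-h]); n=r[:,2]
        P=o+d*(((c-o)@n)/(d@n))[:,None]; q=np.abs((P-c)@r)[:,:2]-[36.9,25.1]
        q=q[np.minimum(-q[:,0],-q[:,1])<q.max()+50]
        e=q.max(1); e[(q[:,0]>-7)&(q[:,1]>-7)]=0
        return e
    f=least_squares(er,[cn.mean()*0+25,0,147,0,0],loss="soft_l1"); return f.x.round(3),round(f.cost,1)
```

Run:
```python
from h import *
from workcell import bot
o=bot.get_obs(); z=o["tcp_pos"]; c=bot.capture("wrist"); Tc=c["tool_from_camera"]; K=c["K"]
for n,h in(("w1",226.1),("w2",99.1),("w4",140)): print(n,tilt(cv2.imread(f"pics/{n}.png")[:,:,::-1],K,Tc,h))
print(tilt(c["frame"],K,Tc,z[2]),o["gripper_force"],o["grip_width"],o["force"],o["ft_torque"])
```

```text
w1 (array([2.0388e+01, 8.2300e-01, 1.4222e+02, 6.6450e+00, 5.4000e-02]), np.float64(1601.3))
w2 (array([ 2.92920e+01, -7.24000e-01,  1.46308e+02,  6.00000e-03,
        1.30000e-02]), np.float64(3.0))
w4 (array([ 2.18690e+01, -1.50400e+00,  1.45522e+02,  9.00000e-03,
       -1.00000e-03]), np.float64(2.3))
(array([ 4.18830e+01, -3.07000e-01,  1.47384e+02,  5.30000e-02,
       -1.00000e-03]), np.float64(2.8)) 10.53087658365257 65.69487036464615 [-0.62532089  0.36929402 -5.62364891] [-0.00117084  0.08195444  0.01744057]
```

The fit shows a tilt of +0.045 rad toward +y with its bottom edge down, so it pivots properly now. I'll continue the arc.

{"name": "inch_along", "arguments": {"motion": [{"aperture":65.4,"trans":[6.3,0,-2.9]},{"aperture":65.4,"trans":[12.9,0,-5.8]},{"aperture":65.4,"trans":[19.7,0,-8.5]},{"aperture":65.4,"trans":[26.5,0,-10.8]},{"aperture":65.4,"trans":[33.5,0,-12.9]},{"aperture":65.4,"trans":[39.1,0,-14.3]},{"aperture":65.4,"trans":[44.8,0,-15.5]},{"aperture":65.4,"trans":[44.8,0,-15.5]}]}}

```text
t: 11.3
tcp_pos: [536.0, -83.7, 150.7]
eef_rot: [2.008, 2.415, 0.001]
force: [0.1, -1.0, 0.4]
grip_width: 65.6
gripper_force: 12.8
```

Run:
```python
from h import *
from workcell import bot
o=bot.get_obs(); z=o["tcp_pos"]; c=bot.capture("wrist"); Tc=c["tool_from_camera"]; K=c["K"]
cv2.imwrite("pics/w5.png",c["frame"][:,:,::-1])
print(tilt(c["frame"],K,Tc,z[2]),o["gripper_force"],o["grip_width"],o["force"],o["ft_torque"])
```

```text
(array([ 2.50480e+01, -4.00000e-03,  1.46994e+02, -2.34000e-01,
       -1.30000e-02]), np.float64(1539.4)) 12.796964831650257 65.56197527436186 [ 0.06816932 -1.04799961  0.40557244] [-0.27478454 -0.20294759 -0.01214122]
```

Run:
```python
from h import *
from workcell import bot
K,E,g=cam(bot,"side"); f=cv2.imread("pics/w5.png")
b=cv2.resize(g[160:245,225:300,::-1],(339,384),interpolation=cv2.INTER_CUBIC)
cv2.imwrite("pics/w5b.png",np.hstack([f[:,60:460],b]))
```

```text
(no output)
```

View pics/w5b.png

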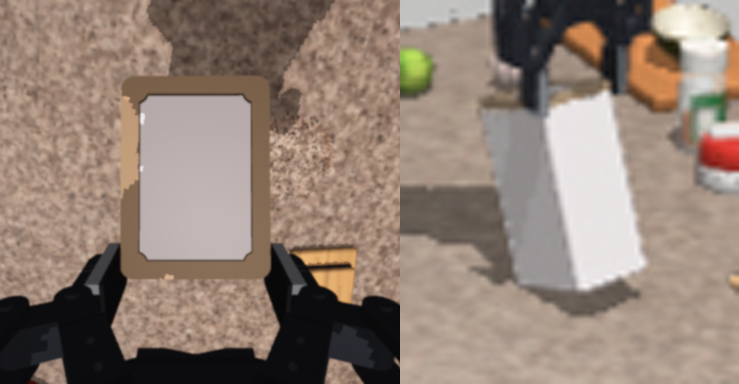

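The jar tilts about 17° toward +y on its bottom edge, held at the corner. A better-initialised fit is needed to track the angle.

```bash
sed -i 's/def tilt(f,K,Tc,tcpz,fixed_h=None)/def tilt(f,K,Tc,tcpz,fixed_h=None,x0=(40,0,147,0,0))/; s/\[cn.mean()\*0+25,0,147,0,0\]/list(x0)/' h.py
```

Run:
```python
from h import *
from workcell import bot
c=bot.capture("wrist"); Tc=c["tool_from_camera"]; K=c["K"];o=bot.get_obs()
print(o["tcp_pos"],o["force"],o["gripper_force"])
for t in(.2,.3): print(tilt(cv2.imread("pics/w5.png")[:,:,::-1],K,Tc,150.7,x0=(40,0,147,t,0)))
```

```text
[536.07280515 -84.2844275  150.54796031] [ 0.60456939 -0.1801879   1.37531061] 12.875564941205084
(array([ 3.96980e+01, -2.65000e-01,  1.52118e+02,  3.00000e-01,
        1.00000e-03]), np.float64(4.0))
(array([ 3.96980e+01, -2.65000e-01,  1.52119e+02,  3.00000e-01,
        1.00000e-03]), np.float64(4.0))
```

Continue: from 18° commanded (48.8,17.9). Next call to 40°:
21°: 5.38+51.96=57.3; -9.63+29.0=19.4 →(8.5,-1.5)
24°: 7.0+59=66; -12.5+32.9=20.4 →(17.2,-2.5)
27°: 8.83+65.8=74.7; -15.8+36.8=21→(25.9,-3.1)
30°: (83.4,21.1)→(34.6,-3.2)
33°: 13.1+79=92; -23.4+44.1=20.7→(43.2,-2.8)
36°: 15.5+85.2=100.7; -27.7+47.6=19.9→(51.9,-2.0)
39°: 18+91.3=109.3; -32.3+51=18.7→(60.5,-0.8)
hold.

{"name": "inch_along", "arguments": {"motion": [{"aperture":65.4,"trans":[8.5,0,-1.5]},{"aperture":65.4,"trans":[17.2,0,-2.5]},{"aperture":65.4,"trans":[25.9,0,-3.1]},{"aperture":65.4,"trans":[34.6,0,-3.2]},{"aperture":65.4,"trans":[43.2,0,-2.8]},{"aperture":65.4,"trans":[51.9,0,-2]},{"aperture":65.4,"trans":[60.5,0,-0.8]},{"aperture":65.4,"trans":[60.5,0,-0.8]}]}}

```text
t: 12.45
tcp_pos: [524.6, -23.5, 151.0]
eef_rot: [-2.007, -2.416, -0.0]
force: [0.9, -0.2, 2.4]
grip_width: 65.1
gripper_force: 13.3
```

Create look.py:
```python
from h import *
from workcell import bot
import sys
o=bot.get_obs(); z=o["tcp_pos"]; c=bot.capture("wrist"); Tc=c["tool_from_camera"]; K=c["K"]
cv2.imwrite(f"pics/{sys.argv[1]}.png",c["frame"][:,:,::-1])
t0=float(sys.argv[2])
for t in(t0-.15,t0,t0+.15): print(tilt(c["frame"],K,Tc,z[2],x0=(float(sys.argv[3]),0,140,t,0)))
print(o["gripper_force"],o["grip_width"],o["force"],o["ft_torque"])
```

```bash
python3 look.py w6 .67 38
```

```text
(array([ 3.3891e+01, -2.3400e-01,  1.3929e+02,  7.0200e-01,  2.0000e-03]), np.float64(2.2))
(array([ 3.3891e+01, -2.3400e-01,  1.3929e+02,  7.0200e-01,  2.0000e-03]), np.float64(2.2))
(array([ 3.3891e+01, -2.3400e-01,  1.3929e+02,  7.0200e-01,  2.0000e-03]), np.float64(2.2))
13.33672255743295 65.11496314291936 [ 0.87999175 -0.21982458  2.41431441] [ 0.11044282 -0.13392413  0.04898808]
```

{"name": "inch_along", "arguments": {"motion": [{"aperture":65.4,"trans":[11.4,0,2.2]},{"aperture":65.4,"trans":[22.5,0,5.3]},{"aperture":65.4,"trans":[33.4,0,9.2]},{"aperture":65.4,"trans":[44,0,13.8]},{"aperture":65.4,"trans":[54.3,0,19.2]},{"aperture":65.4,"trans":[64.1,0,25.2]},{"aperture":65.4,"trans":[71.2,0,30.2]},{"aperture":65.4,"trans":[71.2,0,30.2]}]}}

```text
t: 13.5
tcp_pos: [511.6, 46.3, 120.6]
eef_rot: [-2.007, -2.416, 0.0]
force: [-0.2, 4.7, 3.1]
grip_width: 65.6
gripper_force: 14.0
```

```bash
python3 look.py w7 1.16 25
```

```text
(array([ 2.49590e+01, -0.00000e+00,  1.40057e+02,  7.62000e-01,
        8.00000e-03]), np.float64(2159.5))
(array([ 2.77090e+01,  1.85000e-01,  1.44906e+02, -5.64300e+00,
        1.40000e-02]), np.float64(2129.3))
(array([ 24.996,  -0.   , 140.011,   0.755,  -0.   ]), np.float64(2162.2))
13.95444623194635 65.59732392437016 [-0.20435022  4.66918972  3.05067412] [ 0.85080995  0.06465974 -0.01113507]
```

{"name": "inch_along", "arguments": {"motion": [{"aperture":65.4,"trans":[9.1,0,7.4]},{"aperture":65.4,"trans":[17.6,0,15]},{"aperture":65.4,"trans":[25.5,0,23.4]},{"aperture":65.4,"trans":[32.8,0,32.2]},{"aperture":65.4,"trans":[39.5,0,41.6]},{"aperture":65.4,"trans":[42.6,0,46.5]},{"aperture":65.4,"trans":[42.6,0,46.5]}]}}

```text
t: 14.42
tcp_pos: [503.7, 87.4, 74.0]
eef_rot: [-2.009, -2.415, 0.001]
force: [0.3, 3.0, -0.8]
grip_width: 65.5
gripper_force: 14.0
```

Run:
```python
from h import *
from workcell import bot
o=bot.get_obs();print(o["force"],o["ft_torque"])
f=bot.capture("wrist")["frame"];g=bot.capture("side")["frame"]
b=cv2.resize(g[160:245,215:290],(339,384),interpolation=cv2.INTER_CUBIC)
cv2.imwrite("pics/w8.png",np.hstack([f[:,60:460],b])[:,:,::-1])
```

```text
[ 0.31394264  2.95663989 -0.76034458] [ 0.65456397 -0.06668366  0.09419564]
```

View pics/w8.png

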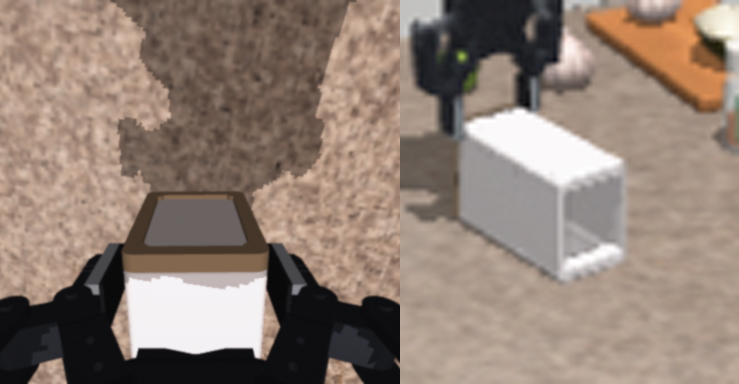

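The jar is nearly down on its side, foot toward +y, mouth opening toward -y. I'll lower the last few mm.

{"name": "inch_along", "arguments": {"motion": [{"aperture":65.4,"trans":[1.2,0,2]},{"aperture":65.4,"trans":[2.2,0,4]},{"aperture":65.4,"trans":[2.9,0,5.5]},{"aperture":65.4,"trans":[2.9,0,5.5]}]}}

```text
t: 15.02
tcp_pos: [503.7, 89.0, 70.1]
eef_rot: [2.01, 2.413, 0.001]
force: [-4.2, -1.6, 17.2]
grip_width: 65.6
gripper_force: 16.7
```

{"name": "inch_along", "arguments": {"motion": [{"aperture":65.4,"trans":[0,0,1]},{"aperture":65.4,"trans":[0,0,2]},{"aperture":65.4,"trans":[0,0,2]}]}}

```text
t: 15.4
tcp_pos: [503.7, 89.1, 68.5]
eef_rot: [2.01, 2.413, 0.001]
force: [-5.2, -2.4, 22.8]
grip_width: 65.9
gripper_force: 18.5
```

It rests flat with a firm reaction. I'll ease off, release, rise and move back to over the middle to find the foot edge numerically.

{"name": "inch_along", "arguments": {"motion": [{"aperture":65.4,"trans":[0,0,-2]},{"aperture":75,"trans":[0,0,-2]},{"aperture":85,"trans":[0,0,-2]},{"aperture":85,"trans":[0,0,-25]},{"aperture":85,"trans":[-25,0,-65]},{"aperture":85,"trans":[-55,0,-105]},{"aperture":85,"trans":[-70,0,-112]},{"aperture":85,"trans":[-70,0,-112]}]}}

```text
t: 16.4
tcp_pos: [516.4, 20.7, 179.0]
eef_rot: [2.011, 2.413, 0.001]
force: [-0.4, 0.0, 0.2]
grip_width: 85.4
gripper_force: 0.0
```

Create prof.py:
```python
from h import *
from workcell import bot
import sys
def sample(c,tcpz,ztop,us,vs):
    Tc=c["tool_from_camera"]; U,V=np.meshgrid(us,vs,indexing="ij")
    P=np.stack([U,V,np.full(U.shape,tcpz-ztop)],-1).reshape(-1,3)
    p=proj(c["K"],Tc,P).astype(np.float32)
    h=cv2.cvtColor(c["frame"],cv2.COLOR_RGB2HSV)
    return cv2.remap(h,p[:,0].reshape(U.shape),p[:,1].reshape(U.shape),cv2.INTER_LINEAR),p.reshape(*U.shape,2)
if __name__=="__main__":
    ztop=float(sys.argv[1]); bot.capture("wrist"); o=bot.get_obs(); c=bot.capture("wrist"); print(o["tcp_pos"])
    cv2.imwrite(f"pics/{sys.argv[2]}.png",c["frame"][:,:,::-1])
    us=np.arange(40,110,2.); s,_=sample(c,o["tcp_pos"][2],ztop,us,np.linspace(-15,15,9))
    print("u", [(int(u),int(a[1]),int(a[2])) for u,a in zip(us,np.median(s,1))])
    for u in(30,60):
        vs=np.arange(-50,51,2.); s,_=sample(c,o["tcp_pos"][2],ztop,np.linspace(u-5,u+5,6),vs)
        print("v",u,[(int(v),int(a[1]),int(a[2])) for v,a in zip(vs,np.median(s,0)) if abs(v)>24])
```

```bash
python3 prof.py 90 w9
```

```text
[515.77455231  21.80618614 178.18356215]
u [(40, 18, 174), (42, 18, 174), (44, 17, 173), (46, 17, 174), (48, 18, 173), (50, 18, 174), (52, 18, 174), (54, 18, 174), (56, 18, 174), (58, 17, 174), (60, 18, 174), (62, 17, 174), (64, 18, 174), (66, 18, 174), (68, 18, 172), (70, 53, 134), (72, 96, 122), (74, 96, 122), (76, 96, 122), (78, 93, 119), (80, 72, 99), (82, 69, 95), (84, 68, 97), (86, 70, 98), (88, 67, 96), (90, 69, 94), (92, 70, 90), (94, 70, 93), (96, 70, 96), (98, 70, 101), (100, 71, 101), (102, 72, 85), (104, 74, 86), (106, 72, 85), (108, 72, 89)]
v 30 [(-50, 64, 162), (-48, 63, 164), (-46, 66, 167), (-44, 66, 160), (-42, 63, 155), (-40, 68, 158), (-38, 66, 163), (-36, 67, 160), (-34, 69, 166), (-32, 55, 139), (-30, 18, 138), (-28, 16, 165), (-26, 18, 171), (26, 18, 175), (28, 18, 168), (30, 19, 157), (32, 35, 132), (34, 73, 149), (36, 75, 141), (38, 69, 156), (40, 67, 169), (42, 69, 171), (44, 71, 161), (46, 71, 152), (48, 74, 149), (50, 72, 160)]
v 60 [(-50, 67, 151), (-48, 68, 160), (-46, 63, 160), (-44, 63, 171), (-42, 63, 158), (-40, 62, 160), (-38, 60, 169), (-36, 63, 118), (-34, 67, 95), (-32, 39, 115), (-30, 15, 180), (-28, 8, 213), (-26, 11, 197), (26, 17, 175), (28, 18, 168), (30, 18, 157), (32, 30, 119), (34, 72, 89), (36, 75, 95), (38, 75, 101), (40, 74, 96), (42, 72, 99), (44, 69, 102), (46, 66, 99), (48, 73, 93), (50, 76, 88)]
```

Foot edge is at u=+79 with the jar centred laterally, so the mouth end is at u=-71. I'll grip the top corner at the mouth end.

{"name": "inch_along", "arguments": {"motion": [{"aperture":85,"trans":[-20,0,0]},{"aperture":85,"trans":[-50,0,10]},{"aperture":85,"trans":[-68,0,40]},{"aperture":85,"trans":[-70,0.3,75]},{"aperture":85,"trans":[-70,0.3,97]},{"aperture":85,"trans":[-70,0.3,104]},{"aperture":72,"trans":[-70,0.3,104]},{"aperture":65.4,"trans":[-70,0.3,104]}]}}

```text
t: 17.5
tcp_pos: [529.4, -46.9, 75.5]
eef_rot: [2.009, 2.416, 0.001]
force: [-0.1, 1.3, -2.7]
grip_width: 65.4
gripper_force: 9.2
```

{"name": "inch_along", "arguments": {"motion": [{"aperture":65.4},{"aperture":65.4},{"aperture":65.4,"trans":[0.5,0,-1.5]},{"aperture":65.4,"trans":[1.2,0,-3]},{"aperture":65.4,"trans":[1.8,0,-4.4]},{"aperture":65.4,"trans":[1.8,0,-4.4]}]}}

```text
t: 18.25
tcp_pos: [529.0, -45.6, 79.5]
eef_rot: [2.009, 2.415, -0.0]
force: [-0.5, 2.0, -4.5]
grip_width: 65.5
gripper_force: 9.2
```

Run:
```python
from workcell import bot
o=bot.get_obs();print(o["force"],o["ft_torque"])
```

```text
[-0.53600813  1.98739134 -4.53615164] [ 0.16015627  0.00120171 -0.00237821]
```

{"name": "inch_along", "arguments": {"motion": [{"aperture":65.4,"trans":[2.2,0,-2.7]},{"aperture":65.4,"trans":[4.4,0,-5.5]},{"aperture":65.4,"trans":[6.8,0,-9]},{"aperture":65.4,"trans":[9.5,0,-12.6]},{"aperture":65.4,"trans":[9.5,0,-12.6]}]}}

```text
t: 18.88
tcp_pos: [527.5, -36.4, 92.5]
eef_rot: [2.008, 2.415, 0.0]
force: [0.3, -3.5, -0.6]
grip_width: 65.9
gripper_force: 9.3
```

Run:
```python
from h import *
from workcell import bot
o=bot.get_obs();print(o["force"],o["ft_torque"])
f=bot.capture("wrist")["frame"];g=bot.capture("side")["frame"]
b=cv2.resize(g[160:245,215:290],(339,384),interpolation=cv2.INTER_CUBIC)
cv2.imwrite("pics/w10.png",np.hstack([f[:,60:460],b])[:,:,::-1])
```

```text
[ 0.34779604 -3.46855883 -0.6478143 ] [-0.75345056 -0.03663694  0.06500754]
```

View pics/w10.png

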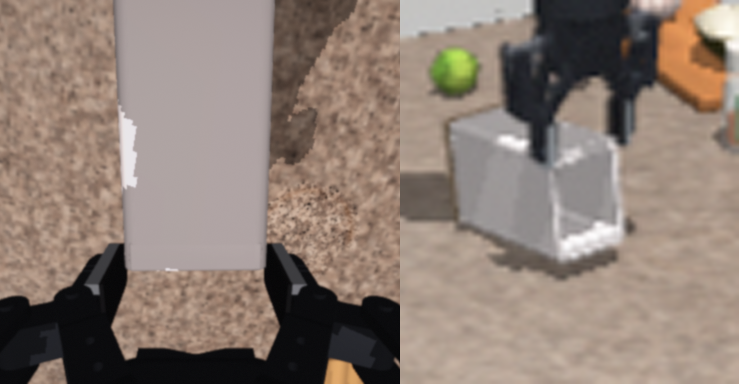

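The mouth end is up with a shadow beneath it, but the mouth edge (row 269) sits close to the fingertips. I'll measure the tilt and grip overlap numerically before going on.

Create side.py:
```python
from h import *
from workcell import bot
def fit(c,W=65.6,rows=None):
    h=cv2.cvtColor(c["frame"],cv2.COLOR_RGB2HSV); m=(h[:,:,1]<38)&(h[:,:,2]>110)
    Tc=c["tool_from_camera"];K=c["K"]; out=[]
    for r in range(4,300,4):
        x=np.where(m[r,100:420])[0]+100
        if len(x)<60: continue
        # longest run
        g=np.split(x,np.where(np.diff(x)>3)[0]+1); g=max(g,key=len)
        out.append((r,g[0],g[-1]+1))
    out=np.array(out,float); w=out[:,2]-out[:,1]
    dep=K[0,0]*W/w; y=(out[:,0]-K[1,2])/K[1,1]
    P=Tc[:3,3]+dep[:,None]*(np.c_[np.zeros(len(y)),-y,-np.ones(len(y))]@Tc[:3,:3].T)
    return out,P
if __name__=="__main__":
    import sys
    o=bot.get_obs(); c=bot.capture("wrist"); out,P=fit(c)
    cv2.imwrite(f"pics/{sys.argv[1]}.png",c["frame"][:,:,::-1])
    print(o["tcp_pos"],o["force"],o["gripper_force"])
    print(np.c_[out,P[:,[0,2]]].round(1)[::4].tolist(), out[-1])
    k=P[:,0]>-5; q=np.polyfit(P[k,0],P[k,2],1); print("tilt",np.arctan(q[0])-0,"z at u=0 above tcp",-q[1])
```

```bash
python3 side.py w11
```

Run:
```python
from side import *
c=bot.capture("wrist"); f=cv2.imread("pics/w9.png")[:,:,::-1]; c["frame"]=f
out,P=fit(c); q=np.polyfit(P[5:30,0],P[5:30,2],1); print("flat ref: tilt",q, "expect z",178.2-90)
```

```text
[527.49572572 -36.56948487  92.19662242] [ 1.33036665 -3.10291575 -1.2004985 ] 9.35766275972128
[[4.0, 174.0, 335.0, 110.9, 4.8], [20.0, 174.0, 334.0, 104.8, 3.8], [36.0, 175.0, 334.0, 98.7, 2.8], [52.0, 176.0, 333.0, 92.6, 2.7], [68.0, 176.0, 333.0, 86.2, 0.7], [84.0, 177.0, 332.0, 79.9, 0.6], [100.0, 178.0, 332.0, 73.4, -0.5], [116.0, 178.0, 331.0, 66.8, -1.5], [132.0, 179.0, 330.0, 60.1, -1.7], [148.0, 179.0, 330.0, 53.4, -3.7], [164.0, 180.0, 329.0, 46.4, -3.9], [180.0, 181.0, 329.0, 39.4, -5.1], [196.0, 182.0, 328.0, 32.1, -5.3], [212.0, 183.0, 327.0, 24.5, -5.5], [228.0, 184.0, 327.0, 17.1, -6.7], [244.0, 185.0, 326.0, 9.2, -7.0], [260.0, 186.0, 325.0, 1.0, -7.2]] [268. 187. 324.]
tilt 0.10989168271432852 z at u=0 above tcp 8.314325007417313
flat ref: tilt [3.95969447e-02 9.35892394e+01] expect z 88.19999999999999
```

Pads slipped about 4 mm: tilt is ~5° against 7° commanded. I'll lower it back, then regrip deeper and firmer.

{"name": "inch_along", "arguments": {"motion": [{"aperture":65.4,"trans":[-4,0,6]},{"aperture":65.4,"trans":[-8,0,11.5]},{"aperture":65.4,"trans":[-10.5,0,15.5]},{"aperture":72,"trans":[-10.5,0,16]},{"aperture":80,"trans":[-7,0,20]},{"aperture":80,"trans":[-5,0,25]},{"aperture":68,"trans":[-5,0,25]},{"aperture":65.2,"trans":[-5,0,25]}]}}

```text
t: 20.08
tcp_pos: [527.9, -40.8, 66.9]
eef_rot: [-2.008, -2.415, 0.0]
force: [-0.3, 0.7, -1.9]
grip_width: 65.4
gripper_force: 19.8
```

{"name": "inch_along", "arguments": {"motion": [{"aperture":65.2},{"aperture":65.2}]}}

```text
t: 20.32
tcp_pos: [527.9, -40.8, 66.9]
eef_rot: [-2.008, -2.415, 0.0]
force: [-0.1, 2.2, -3.6]
grip_width: 65.5
gripper_force: 19.8
```

```bash
python3 side.py w12
```

```text
[527.88606633 -40.82023318  66.90209922] [-0.0876773   2.20617769 -3.63504874] 19.758712984621525
[[4.0, 161.0, 350.0, 105.6, -17.0], [20.0, 162.0, 349.0, 100.5, -17.3], [36.0, 163.0, 347.0, 95.5, -16.9], [52.0, 164.0, 346.0, 90.2, -17.2], [68.0, 166.0, 345.0, 84.8, -16.8], [84.0, 167.0, 344.0, 79.3, -17.1], [100.0, 168.0, 343.0, 73.6, -17.5], [116.0, 169.0, 341.0, 67.7, -17.1], [132.0, 170.0, 340.0, 61.7, -17.4], [148.0, 171.0, 339.0, 55.6, -17.7], [164.0, 173.0, 338.0, 49.2, -17.3], [180.0, 174.0, 336.0, 42.5, -16.9], [196.0, 175.0, 335.0, 35.8, -17.3], [212.0, 177.0, 334.0, 28.7, -16.8], [228.0, 178.0, 332.0, 21.3, -16.4], [244.0, 180.0, 331.0, 13.6, -15.9], [260.0, 181.0, 330.0, 6.0, -16.3], [276.0, 182.0, 329.0, -1.8, -16.6], [292.0, 185.0, 326.0, -12.2, -13.5]] [292. 185. 326.]
tilt -0.011238644056317536 z at u=0 above tcp 16.311243477995703
```

The flat reference shows the fit had a bias; the earlier grip hadn't slipped. The new grip is firmer (20 N). I'll start the arc and verify the tilt.

{"name": "inch_along", "arguments": {"motion": [{"aperture":65.2,"trans":[1.4,0,-2.4]},{"aperture":65.2,"trans":[2.8,0,-4.9]},{"aperture":65.2,"trans":[4.4,0,-7.4]},{"aperture":65.2,"trans":[5.9,0,-9.9]},{"aperture":65.2,"trans":[7.4,0,-12.3]},{"aperture":65.2,"trans":[7.4,0,-12.3]}]}}

```text
t: 21.12
tcp_pos: [526.9, -33.8, 79.5]
eef_rot: [2.009, 2.415, 0.0]
force: [-0.3, 0.9, -4.6]
grip_width: 66.1
gripper_force: 19.7
```

```bash
python3 side.py w13 | sed '2d'
```

```text
[526.8557586  -33.76499905  79.50342197] [-0.25801817  0.85699038 -4.57611741] 19.694600254297256
tilt 0.08260509548867674 z at u=0 above tcp 16.366540919838364
```

{"name": "inch_along", "arguments": {"motion": [{"aperture":65.2,"trans":[5,0,-6.9]},{"aperture":65.2,"trans":[10.4,0,-13.6]},{"aperture":65.2,"trans":[16.1,0,-20]},{"aperture":65.2,"trans":[22.1,0,-26.1]},{"aperture":65.2,"trans":[28.5,0,-31.9]},{"aperture":65.2,"trans":[35.2,0,-37.3]},{"aperture":65.2,"trans":[42.1,0,-42.4]},{"aperture":65.2,"trans":[42.1,0,-42.4]}]}}

```text
t: 22.18
tcp_pos: [519.2, 8.1, 122.1]
eef_rot: [2.008, 2.416, 0.001]
force: [-0.4, 0.1, -4.0]
grip_width: 65.8
gripper_force: 19.4
```

```bash
python3 side.py w14 | sed '2d'
```

```text
[519.18327522   8.10674415 122.07068188] [-0.43002785  0.10417551 -4.03044528] 19.401088133454323
tilt 0.449520267566611 z at u=0 above tcp 15.178626242435891
```

{"name": "inch_along", "arguments": {"motion": [{"aperture":65.2,"trans":[9.6,0,-6.2]},{"aperture":65.2,"trans":[19.5,0,-11.7]},{"aperture":65.2,"trans":[30,0,-16.4]},{"aperture":65.2,"trans":[40.6,0,-20.6]},{"aperture":65.2,"trans":[51.6,0,-23.9]},{"aperture":65.2,"trans":[62.8,0,-26.3]},{"aperture":65.2,"trans":[71.2,0,-27.7]},{"aperture":65.2,"trans":[71.2,0,-27.7]}]}}

```text
t: 23.22
tcp_pos: [506.0, 78.5, 149.4]
eef_rot: [-2.007, -2.416, -0.0]
force: [0.2, -0.5, -6.3]
grip_width: 65.2
gripper_force: 18.6
```

```bash
python3 side.py w15 | sed '2d'
```

```text
[506.0314879   78.45377579 149.36279675] [ 0.21049287 -0.48604554 -6.31156891] 18.631733134388924
tilt 0.8327616607403641 z at u=0 above tcp 12.886557454760327
```

At about 48° measured against 53° commanded, the load shows the edge is nearly unloaded. I'll lower ~2.5 mm to keep the edge in firm contact and carry on.

{"name": "inch_along", "arguments": {"motion": [{"aperture":65.2,"trans":[0,0,1.5]},{"aperture":65.2,"trans":[0,0,3]},{"aperture":65.2,"trans":[0,0,3]}]}}

```text
t: 23.65
tcp_pos: [506.5, 76.3, 147.0]
eef_rot: [2.01, 2.413, 0.0]
force: [-2.3, -2.2, 5.2]
grip_width: 65.7
gripper_force: 19.8
```

{"name": "inch_along", "arguments": {"motion": [{"aperture":65.2,"trans":[5.7,0,-0.6]},{"aperture":65.2,"trans":[11.4,0,-1.2]},{"aperture":65.2,"trans":[17,0,-1.5]},{"aperture":65.2,"trans":[22.9,0,-1.6]},{"aperture":65.2,"trans":[28.6,0,-1.4]},{"aperture":65.2,"trans":[34.3,0,-1.1]},{"aperture":65.2,"trans":[34.3,0,-1.1]}]}}

```text
t: 24.52
tcp_pos: [501.3, 111.5, 149.0]
eef_rot: [2.008, 2.414, 0.005]
force: [-1.5, -0.8, 13.9]
grip_width: 65.5
gripper_force: 21.4
```

```bash
python3 side.py w16 | sed '2d'
```

```text
[501.31641392 111.52747826 148.9657403 ] [-1.45658811 -0.83852852 13.94146439] 21.40102632343769
tilt 1.0553111027760214 z at u=0 above tcp 11.768089896346423
```

{"name": "inch_along", "arguments": {"motion": [{"aperture":65.2,"trans":[5.7,0,0]},{"aperture":65.2,"trans":[11.4,0,0.7]},{"aperture":65.2,"trans":[17,0,1.6]},{"aperture":65.2,"trans":[22.6,0,2.7]},{"aperture":65.2,"trans":[28,0,4]},{"aperture":65.2,"trans":[33.6,0,5.6]},{"aperture":65.2,"trans":[33.6,0,5.6]}]}}

```text
t: 25.45
tcp_pos: [495.1, 145.8, 143.4]
eef_rot: [2.008, 2.415, 0.006]
force: [-2.6, 3.1, 16.1]
grip_width: 65.8
gripper_force: 22.9
```

Run:
```python
from h import *
from workcell import bot
o=bot.get_obs(); c=bot.capture("wrist"); g=bot.capture("side"); f=c["frame"]; print(o["force"],o["ft_torque"])
cv2.imwrite("pics/w17.png",f[:,:,::-1]); cv2.imwrite("pics/s17.png",g["frame"][:,:,::-1])
# dark mouth opening / white rim
h=cv2.cvtColor(f,cv2.COLOR_RGB2HSV)
print([(r,int(h[r,255,1]),int(h[r,255,2])) for r in range(60,345,8)])
```

```text
[-2.6214661   3.12072792 16.0624563 ] [0.39537286 0.61532739 0.05066253]
[(60, 64, 115), (68, 67, 111), (76, 75, 98), (84, 63, 110), (92, 69, 115), (100, 71, 107), (108, 66, 124), (116, 68, 116), (124, 73, 112), (132, 76, 114), (140, 33, 132), (148, 18, 138), (156, 20, 139), (164, 22, 140), (172, 22, 140), (180, 20, 139), (188, 20, 139), (196, 20, 139), (204, 18, 139), (212, 18, 139), (220, 17, 139), (228, 18, 139), (236, 17, 138), (244, 18, 139), (252, 18, 139), (260, 18, 139), (268, 18, 139), (276, 18, 139), (284, 17, 184), (292, 17, 182), (300, 18, 138), (308, 18, 138), (316, 17, 137), (324, 18, 138), (332, 19, 137), (340, 19, 137)]
```

Create ang.py:
```python
from h import *
def ang(K,Tc,tcpz,rw,rm,a0=10):
    def row(u,z): return proj(K,Tc,[[u,0,tcpz-z]])[0,1]
    def er(p):
        ue,t=p; s,c=np.sin(t),np.cos(t)
        return [row(ue-a0*c+90*s,a0*s+90*c)-rw,row(ue-150*c+90*s,150*s+90*c)-rm]
    f=least_squares(er,[-40,1.3],x_scale=[10,.1]); return f.x,np.abs(f.fun).max()
if __name__=="__main__":
    import sys
    from workcell import bot
    o=bot.get_obs(); c=bot.capture("wrist"); h=cv2.cvtColor(c["frame"],cv2.COLOR_RGB2HSV)
    s=np.median(h[:,245:266,:],1); print(o["tcp_pos"],o["force"])
    w=np.where((s[:345,1]<40))[0]; rw=w[0]; d=np.abs(np.diff(s[:,2])); print("white",rw,w[-1],"steps",[(int(i),int(s[i,2]),int(s[i+1,2])) for i in np.where(d>8)[0] if i>rw-3])
    if len(sys.argv)>1: rm=float(sys.argv[1])
    else: rm=[i for i in np.where(d>8)[0] if i>rw+40][0]
    print(ang(c["K"],c["tool_from_camera"],o["tcp_pos"][2],rw,rm))
```

```bash
python3 ang.py
```

```text
[495.17476314 145.48119127 143.4852627 ] [-2.71019454  3.64456716 13.95581312]
white 139 344 steps [(137, 93, 112), (138, 112, 142), (277, 143, 153), (278, 153, 170), (279, 170, 188), (293, 182, 197), (294, 197, 231), (296, 239, 223), (297, 223, 175), (298, 175, 145), (351, 127, 94), (352, 94, 49), (353, 49, 22)]
(array([-40.36979465,   1.28324041]), np.float64(2.842170943040401e-14))
```

Tilt 73.5° and tracking. I'll continue towards upright.

{"name": "inch_along", "arguments": {"motion": [{"aperture":65.2,"trans":[5.5,0,1.5]},{"aperture":65.2,"trans":[10.9,0,3.2]},{"aperture":65.2,"trans":[15,0,4.6]},{"aperture":65.2,"trans":[18.9,0,6]},{"aperture":65.2,"trans":[22.8,0,7.6]},{"aperture":65.2,"trans":[26.7,0,9.4]},{"aperture":65.2,"trans":[26.7,0,9.4]}]}}

```text
t: 26.48
tcp_pos: [489.7, 172.4, 133.6]
eef_rot: [-2.008, -2.416, -0.005]
force: [-3.1, 5.0, 11.3]
grip_width: 65.5
gripper_force: 23.7
```

```bash
python3 ang.py
```

```text
[489.73761333 172.36993119 133.57349069] [-3.10868922  4.96668172 11.31063956]
white 167 344 steps [(165, 99, 114), (274, 130, 146), (275, 146, 169), (276, 169, 187), (277, 187, 196), (295, 195, 204), (296, 204, 219), (297, 219, 190), (298, 190, 140), (299, 140, 122), (351, 115, 92), (352, 92, 54), (353, 54, 25)]
(array([-68.72219262,   1.46199316]), np.float64(5.684341886080802e-14))
```

{"name": "inch_along", "arguments": {"motion": [{"aperture":65.2,"trans":[2.5,0,1.3]},{"aperture":65.2,"trans":[5,0,2.7]},{"aperture":65.2,"trans":[7.6,0,4.2]},{"aperture":65.2,"trans":[9.5,0,5.7]},{"aperture":65.2,"trans":[11.5,0,7.2]},{"aperture":65.2,"trans":[11.5,0,7.2]}]}}

```text
t: 27.28
tcp_pos: [487.5, 184.8, 126.8]
eef_rot: [-2.006, -2.416, -0.007]
force: [-4.7, 7.7, 16.4]
grip_width: 65.4
gripper_force: 25.3
```

```bash
python3 ang.py
```

```text
[487.53445014 184.75167145 126.82608905] [-4.73632157  7.70578694 16.36292327]
white 180 344 steps [(178, 89, 106), (272, 122, 142), (273, 142, 169), (274, 169, 188), (275, 188, 197), (295, 197, 183), (296, 183, 153), (297, 153, 125), (298, 125, 115), (351, 106, 85), (352, 85, 51), (353, 51, 24)]
(array([-81.30617016,   1.54833298]), np.float64(2.842170943040401e-14))
```

{"name": "inch_along", "arguments": {"motion": [{"aperture":65.2,"trans":[0.5,0,1]},{"aperture":65.2,"trans":[0.5,0,2]},{"aperture":65.2,"trans":[0.5,0,2]}]}}

```text
t: 27.7
tcp_pos: [487.4, 186.5, 125.5]
eef_rot: [-2.005, -2.416, -0.01]
force: [-8.3, 11.6, 24.2]
grip_width: 65.6
gripper_force: 26.7
```

```bash
python3 ang.py | tail -1
```

```text
(array([-83.21827682,   1.56392943]), np.float64(5.684341886080802e-14))
```

{"name": "inch_along", "arguments": {"motion": [{"aperture":65.8,"trans":[0.5,0,-1]},{"aperture":66.2,"trans":[0.5,0,-1]},{"aperture":68,"trans":[0.5,0,-1]},{"aperture":80,"trans":[0.5,0,-1]},{"aperture":85,"trans":[0.5,0,-1]},{"aperture":85,"trans":[0.5,0,-20]},{"aperture":85,"trans":[0.5,0,-60]},{"aperture":85,"trans":[0.5,0,-100]}]}}

```text
t: 28.75
tcp_pos: [486.5, 182.5, 224.2]
eef_rot: [-2.01, -2.415, 0.002]
force: [0.2, 0.7, -0.5]
grip_width: 85.3
gripper_force: 0.0
```

Upright at 89.6° and released. I'll move over its centre and measure the mouth.

{"name": "inch_along", "arguments": {"motion": [{"aperture":85,"trans":[-15,0,-5]},{"aperture":85,"trans":[-30,0,-5]},{"aperture":85,"trans":[-38,0,-5]},{"aperture":85,"trans":[-38,0,-5]},{"aperture":85,"trans":[-38,0,-5]}]}}

```text
t: 29.38
tcp_pos: [493.3, 145.7, 227.7]
eef_rot: [-2.009, -2.415, 0.001]
force: [-0.3, 0.6, 0.2]
grip_width: 85.0
gripper_force: 0.0
```

Run:
```python
from prof import *
o=bot.get_obs(); c=bot.capture("wrist"); tz=o["tcp_pos"][2]; print(o["tcp_pos"])
cv2.imwrite("pics/w18.png",c["frame"][:,:,::-1]); cv2.imwrite("pics/s18.png",bot.capture("side")["frame"][:,:,::-1])
us=np.arange(-60,61,2.); s,_=sample(c,tz,150,us,np.linspace(-12,12,7)); print("u",[(int(u),int(a[1]),int(a[2])) for u,a in zip(us,np.median(s,1)) if abs(u)>20])
for u0 in(-20,20):
    vs=np.arange(-46,47,2.); s,_=sample(c,tz,150,np.linspace(u0-5,u0+5,5),vs); print("v",u0,[(int(v),int(a[1]),int(a[2])) for v,a in zip(vs,np.median(s,0)) if abs(v)>20])
```

```text
[493.34818282 145.72218226 227.70683228]
u [(-60, 67, 175), (-58, 67, 162), (-56, 68, 161), (-54, 67, 179), (-52, 64, 179), (-50, 65, 177), (-48, 67, 174), (-46, 66, 168), (-44, 67, 164), (-42, 66, 178), (-40, 54, 182), (-38, 7, 234), (-36, 3, 240), (-34, 3, 240), (-32, 3, 240), (-30, 3, 240), (-28, 11, 220), (-26, 20, 106), (-24, 20, 97), (-22, 19, 95), (22, 17, 185), (24, 17, 186), (26, 17, 186), (28, 17, 186), (30, 17, 186), (32, 17, 186), (34, 15, 199), (36, 3, 239), (38, 7, 227), (40, 17, 180), (42, 17, 185), (44, 17, 186), (46, 17, 188), (48, 17, 190), (50, 18, 150), (52, 18, 97), (54, 18, 97), (56, 20, 96), (58, 21, 97), (60, 53, 94)]
v -20 [(-46, 66, 167), (-44, 66, 165), (-42, 66, 160), (-40, 66, 160), (-38, 65, 159), (-36, 65, 170), (-34, 55, 175), (-32, 4, 237), (-30, 3, 239), (-28, 15, 138), (-26, 20, 91), (-24, 20, 97), (-22, 20, 96), (22, 19, 95), (24, 20, 95), (26, 20, 87), (28, 8, 220), (30, 3, 240), (32, 18, 216), (34, 71, 174), (36, 66, 181), (38, 63, 186), (40, 69, 172), (42, 69, 168), (44, 64, 177), (46, 66, 165)]
v 20 [(-46, 64, 181), (-44, 66, 155), (-42, 67, 154), (-40, 61, 180), (-38, 59, 186), (-36, 62, 172), (-34, 61, 177), (-32, 9, 213), (-30, 3, 240), (-28, 13, 174), (-26, 17, 78), (-24, 17, 78), (-22, 20, 78), (22, 20, 82), (24, 23, 83), (26, 24, 83), (28, 18, 125), (30, 7, 228), (32, 15, 210), (34, 64, 169), (36, 70, 172), (38, 72, 161), (40, 68, 176), (42, 69, 179), (44, 69, 178), (46, 71, 165)]
```

Mouth centre is at u=+5.5, v=0 from this TCP, and the outer sizes match 66×90 at z=150, so it stands true. Now the nearer lime.

Create t.py:
```python
from h import *
from workcell import bot
import sys
o=bot.get_obs(); r=R.from_rotvec(o["eef_rot"]).as_matrix()
print(r[:,0].round(3),r[:,1].round(3),o["tcp_pos"])
if len(sys.argv)>3: print("tool shift",totool(bot,[float(a) for a in sys.argv[1:4]]).round(1))
```

Run:
```python
from h import *
from workcell import bot
o=bot.get_obs();r=R.from_rotvec(o["eef_rot"]).as_matrix(); print("mouth",o["tcp_pos"]+r@[5.5,0,0])
```

```bash
python3 t.py 470 383.5 170
```

```text
mouth [492.43059758 151.32540176 227.9509334 ]
[-0.183  0.983 -0.   ] [ 0.983  0.183 -0.001] [493.43503277 145.91789679 227.95104051]
tool shift [237.9  20.4  57.9]
```

{"name": "inch_along", "arguments": {"motion": [{"aperture":85,"trans":[25,2,0]},{"aperture":85,"trans":[65,5,0]},{"aperture":85,"trans":[115,10,0]},{"aperture":85,"trans":[165,14,20]},{"aperture":85,"trans":[205,18,40]},{"aperture":85,"trans":[230,20,55]},{"aperture":85,"trans":[238,20,58]},{"aperture":85,"trans":[238,20,58]}]}}

```text
t: 30.48
tcp_pos: [470.4, 382.2, 170.5]
eef_rot: [2.01, 2.414, -0.001]
force: [-0.2, -0.8, -0.5]
grip_width: 84.9
gripper_force: 0.0
```

Create lime.py:
```python
from h import *
from workcell import bot
o=bot.get_obs(); c=bot.capture("wrist"); tz=o["tcp_pos"][2]; print(o["tcp_pos"])
h=cv2.cvtColor(c["frame"],cv2.COLOR_RGB2HSV); m=cv2.inRange(h,(28,110,30),(65,255,255))
m=cv2.morphologyEx(m,cv2.MORPH_OPEN,np.ones((5,5)))
Tc=c["tool_from_camera"];K=c["K"];r=R.from_rotvec(o["eef_rot"]).as_matrix()
for cn in cv2.findContours(m,cv2.RETR_EXTERNAL,cv2.CHAIN_APPROX_NONE)[0]:
    if cv2.contourArea(cn)<300: continue
    (x,y),(a,b),an=cv2.fitEllipse(cn); M=cv2.moments(cn)
    p=ray_p=Tc[:3,3]+(lambda d:d*((tz-22.5-Tc[2,3])/d[2]))(Tc[:3,:3]@((np.linalg.inv(K)@[x,y,1])*[1,-1,-1]))
    # silhouette on plane through centre, for the axis
    q=cn[:,0].astype(float); d=np.c_[q,np.ones(len(q))]@np.linalg.inv(K).T*[1,-1,-1]@Tc[:3,:3].T
    P=Tc[:3,3]+d*((tz-22.5-Tc[2,3])/d[:,2])[:,None]
    e=cv2.fitEllipse(P[:,:2].astype(np.float32))
    print("px",round(x),round(y),"box",cv2.boundingRect(cn),"tool",p.round(1),"world",(o["tcp_pos"]+r@p).round(1),"ell tool",np.round(e[0],1),np.round(e[1],1),"long axis deg from tool x",round((e[2]+90)%180,1))
```

```bash
python3 lime.py
```

```text
[470.38351992 382.23425905 170.50353578]
px 371 218 box (345, 196, 53, 45) tool [-38.5 112.6 148. ] world [588.2 364.7  22.5] ell tool [-39.  112.7] [43.  51.7] long axis deg from tool x 121.5
px 255 176 box (232, 153, 47, 47) tool [  3.6  -0.2 148. ] world [469.6 385.7  22.5] ell tool [ 3.1 -0.3] [42.6 47.9] long axis deg from tool x 44.0
```

The near lime is at (470,385.7), long axis 44° from tool x. The other is at (588,364.7). I'll grasp the near one across its short axis.

{"name": "inch_along", "arguments": {"motion": [{"aperture":85,"trans":[3.3,-0.2,10],"turn":0.18},{"aperture":85,"trans":[3.3,-0.2,35],"turn":0.36},{"aperture":85,"trans":[3.3,-0.2,70],"turn":0.54},{"aperture":85,"trans":[3.3,-0.2,105],"turn":0.7},{"aperture":85,"trans":[3.3,-0.2,135],"turn":0.77},{"aperture":85,"trans":[3.3,-0.2,155],"turn":0.77},{"aperture":85,"trans":[3.3,-0.2,163],"turn":0.77},{"aperture":85,"trans":[3.3,-0.2,163],"turn":0.77}]}}

```text
t: 31.52
tcp_pos: [469.8, 385.6, 7.9]
eef_rot: [2.77, 1.482, 0.001]
force: [0.8, -0.2, 0.3]
grip_width: 84.9
gripper_force: 0.0
```

{"name": "inch_along", "arguments": {"motion": [{"aperture":60},{"aperture":43.5},{"aperture":43.5},{"aperture":43.5},{"aperture":43.5}]}}

```text
t: 32.15
tcp_pos: [469.6, 386.6, 7.8]
eef_rot: [-2.769, -1.484, -0.002]
force: [0.0, -0.3, 4.9]
grip_width: 43.3
gripper_force: 3.8
```

{"name": "inch_along", "arguments": {"motion": [{"aperture":41},{"aperture":41},{"aperture":41,"trans":[0,0,-20]},{"aperture":41,"trans":[0,0,-50]},{"aperture":41,"trans":[0,0,-80]},{"aperture":41,"trans":[0,0,-80]}]}}

```text
t: 32.9
tcp_pos: [470.1, 387.0, 89.2]
eef_rot: [-2.768, -1.484, -0.005]
force: [0.2, -1.3, -1.7]
grip_width: 41.9
gripper_force: 36.2
```

```bash
python3 lime.py
```

```text
[470.12337025 386.95451852  89.19518641]
px 255 272 box (207, 218, 97, 107) tool [-49.4  -0.8  66.7] world [442.3 346.4  22.3] ell tool [-51.8  -0.8] [72.1 87.5] long axis deg from tool x 3.9
px 426 141 box (388, 108, 79, 68) tool [ 46.7 111.2  66.7] world [588.7 364.4  22.8] ell tool [ 46.  111.2] [44.3 51.5] long axis deg from tool x 84.0
```

Lime held (36 N), centre about 11 mm above the TCP and 3 mm behind. I'll carry it to the mouth.

```bash
python3 t.py 492 154 200; grep -c . lime.py
```

```text
[0.554 0.833 0.001] [ 0.833 -0.554  0.   ] [469.25362287 386.73402907  87.82782899]
tool shift [-181.1  147.8 -112.4]
15
```

{"name": "inch_along", "arguments": {"motion": [{"aperture":41,"trans":[-8,6,-40],"turn":-0.1},{"aperture":41,"trans":[-30,24,-80],"turn":-0.25},{"aperture":41,"trans":[-65,53,-105],"turn":-0.42},{"aperture":41,"trans":[-100,82,-112],"turn":-0.58},{"aperture":41,"trans":[-135,110,-112],"turn":-0.7},{"aperture":41,"trans":[-162,132,-112],"turn":-0.77},{"aperture":41,"trans":[-181,148,-112],"turn":-0.77},{"aperture":41,"trans":[-181,148,-112],"turn":-0.77}]}}

```text
t: 33.95
tcp_pos: [491.8, 151.5, 198.5]
eef_rot: [-2.013, -2.411, 0.003]
force: [0.2, 1.0, -0.2]
grip_width: 41.9
gripper_force: 36.3
```

Run:
```python
from prof import *
bot.capture("top"); o=bot.get_obs(); c=bot.capture("wrist"); tz=o["tcp_pos"][2]; print(o["tcp_pos"],o["gripper_force"],o["grip_width"])
cv2.imwrite("pics/w20.png",c["frame"][:,:,::-1])
us=np.arange(20,70,2.); s,_=sample(c,tz,150,us,np.linspace(-8,8,5)); print("u",[(int(u),int(a[1]),int(a[2])) for u,a in zip(us,np.median(s,1))])
vs=np.arange(-46,47,2.); s,_=sample(c,tz,150,np.linspace(24,30,4),vs); print("v",[(int(v),int(a[1]),int(a[2])) for v,a in zip(vs,np.median(s,0)) if abs(v)>20])
```

```bash
python3 lime.py; python3 t.py 492 154 153
```

```text
[491.74134286 153.23441482 198.51170717] 36.28132660108349 41.95700006186195
u [(20, 16, 205), (22, 16, 205), (24, 16, 205), (26, 16, 205), (28, 16, 205), (30, 16, 202), (32, 16, 193), (34, 16, 204), (36, 16, 205), (38, 16, 206), (40, 16, 208), (42, 17, 184), (44, 19, 110), (46, 19, 110), (48, 19, 110), (50, 19, 110), (52, 20, 110), (54, 20, 110), (56, 41, 102), (58, 69, 119), (60, 69, 125), (62, 68, 125), (64, 71, 120), (66, 70, 119), (68, 67, 116)]
v [(-46, 59, 184), (-44, 58, 189), (-42, 59, 191), (-40, 60, 180), (-38, 57, 197), (-36, 55, 214), (-34, 60, 197), (-32, 30, 168), (-30, 16, 204), (-28, 18, 158), (-26, 21, 90), (-24, 19, 90), (-22, 17, 89), (22, 20, 93), (24, 21, 86), (26, 20, 83), (28, 19, 109), (30, 16, 198), (32, 18, 193), (34, 65, 184), (36, 65, 190), (38, 63, 205), (40, 66, 190), (42, 69, 183), (44, 70, 180), (46, 67, 189)]
[491.70719933 154.25036801 198.54081531]
px 255 272 box (207, 217, 97, 108) tool [-113.9   -0.7  176. ] world [511.5  42.1  22.5] ell tool [-117.6   -0.8] [109.9 133.9] long axis deg from tool x 4.0
[-0.183  0.983  0.   ] [ 0.983  0.183 -0.001] [491.73456232 154.74032277 198.62492474]
tool shift [-0.8  0.2 45.6]
```

Jar centre is 4 mm behind the TCP and the lime 3 mm behind, so it is aligned. I'll lower and release.

{"name": "inch_along", "arguments": {"motion": [{"aperture":41,"trans":[-1,0.2,15]},{"aperture":41,"trans":[-1,0.2,32]},{"aperture":41,"trans":[-1,0.2,42]},{"aperture":41,"trans":[-1,0.2,45]},{"aperture":41,"trans":[-1,0.2,45]}]}}

```text
t: 34.72
tcp_pos: [492.6, 152.8, 154.2]
eef_rot: [2.009, 2.415, -0.0]
force: [0.2, 0.6, -0.3]
grip_width: 41.7
gripper_force: 36.3
```

{"name": "inch_along", "arguments": {"motion": [{"aperture":50},{"aperture":70},{"aperture":85},{"aperture":85,"trans":[0,0,-10]},{"aperture":85,"trans":[0,0,-35]},{"aperture":85,"trans":[0,0,-55]},{"aperture":85,"trans":[0,0,-55]}]}}

```text
t: 35.6
tcp_pos: [493.5, 152.9, 211.1]
eef_rot: [2.008, 2.414, 0.005]
force: [0.6, -0.2, -0.9]
grip_width: 85.0
gripper_force: 0.0
```

Run:
```python
from prof import *
c=bot.capture("wrist"); h=cv2.cvtColor(c["frame"],cv2.COLOR_RGB2HSV); m=cv2.inRange(h,(28,90,15),(65,255,255))
m=cv2.morphologyEx(m,cv2.MORPH_OPEN,np.ones((3,3)));k,l,st,ce=cv2.connectedComponentsWithStats(m);print([(s.tolist(),x.round().tolist()) for s,x in zip(st[1:],ce[1:]) if s[4]>60])
cv2.imwrite("pics/w21.png",c["frame"][:,:,::-1])
h=cv2.cvtColor(bot.capture("side")["frame"],cv2.COLOR_RGB2HSV);m=cv2.inRange(h,(33,140,60),(60,255,255));k,l,st,ce=cv2.connectedComponentsWithStats(m);print([(s.tolist(),x.round().tolist()) for s,x in zip(st[1:],ce[1:]) if s[4]>10])
```

```bash
python3 t.py 588.5 364.5 205
```

```text
[([234, 167, 42, 30, 991], [254.0, 179.0]), ([496, 232, 14, 8, 72], [502.0, 236.0])]
[]
[-0.182  0.983  0.   ] [0.983 0.182 0.   ] [492.40113999 152.81956835 209.33717837]
tool shift [190.6 133.1   4.4]
```

Lime is in the jar (green inside the mouth at (254,179)). Now the second lime, pre-turning toward its long axis.

{"name": "inch_along", "arguments": {"motion": [{"aperture":85,"trans":[15,10,0],"turn":-0.1},{"aperture":85,"trans":[45,31,0],"turn":-0.28},{"aperture":85,"trans":[85,59,0],"turn":-0.46},{"aperture":85,"trans":[125,87,10],"turn":-0.64},{"aperture":85,"trans":[160,112,25],"turn":-0.82},{"aperture":85,"trans":[182,127,37],"turn":-0.95},{"aperture":85,"trans":[190.6,133,40],"turn":-0.96},{"aperture":85,"trans":[190.6,133,40],"turn":-0.96}]}}

```text
t: 36.7
tcp_pos: [588.4, 363.9, 168.6]
eef_rot: [-0.671, -3.068, 0.002]
force: [0.2, -0.6, 0.5]
grip_width: 85.2
gripper_force: 0.0
```

```bash
python3 lime.py;  python3 lime.py
```

```text
[588.35319443 363.90564538 168.56118388]
px 255 179 box (232, 155, 47, 50) tool [  0.8   0.5 146.1] world [587.6 364.5  22.5] ell tool [0.3 0.5] [42.4 48.3] long axis deg from tool x 160.9
[588.58162085 363.14710731 169.23447369]
px 256 179 box (233, 154, 47, 50) tool [  1.4   1.  146.7] world [587.7 364.5  22.5] ell tool [0.8 1.1] [42.5 48.1] long axis deg from tool x 159.9
```

{"name": "inch_along", "arguments": {"motion": [{"aperture":85,"trans":[1,0.8,15],"turn":-0.15},{"aperture":85,"trans":[1,0.8,45],"turn":-0.25},{"aperture":85,"trans":[1,0.8,85],"turn":-0.25},{"aperture":85,"trans":[1,0.8,120],"turn":-0.25},{"aperture":85,"trans":[1,0.8,145],"turn":-0.25},{"aperture":85,"trans":[1,0.8,157],"turn":-0.25},{"aperture":85,"trans":[1,0.8,161],"turn":-0.25},{"aperture":85,"trans":[1,0.8,161],"turn":-0.25}]}}

```text
t: 37.8
tcp_pos: [588.6, 365.5, 9.3]
eef_rot: [0.279, 3.128, 0.001]
force: [-0.5, -0.0, -0.6]
grip_width: 84.7
gripper_force: 0.0
```

{"name": "inch_along", "arguments": {"motion": [{"aperture":60},{"aperture":43},{"aperture":41},{"aperture":41},{"aperture":41},{"aperture":41}]}}

```text
t: 38.55
tcp_pos: [588.3, 365.4, 9.2]
eef_rot: [0.279, 3.129, 0.0]
force: [-2.0, -0.9, 6.8]
grip_width: 41.4
gripper_force: 37.9
```

{"name": "inch_along", "arguments": {"motion": [{"aperture":41,"trans":[0,0,-15]},{"aperture":41,"trans":[0,0,-40]},{"aperture":41,"trans":[0,0,-70]},{"aperture":41,"trans":[0,0,-80]},{"aperture":41,"trans":[0,0,-80]}]}}

```text
t: 39.17
tcp_pos: [588.3, 365.7, 89.0]
eef_rot: [0.279, 3.128, 0.001]
force: [0.5, -0.1, -1.0]
grip_width: 41.8
gripper_force: 37.8
```

```bash
python3 lime.py; python3 t.py 492 154 200
```

```text
[588.29197007 365.69329183  89.03203676]
px 255 269 box (206, 216, 99, 107) tool [-46.8   0.2  66.5] world [634.5 357.6  22.5] ell tool [-49.2   0.3] [72.1 87. ] long axis deg from tool x 173.2
[-0.984  0.177  0.   ] [ 0.177  0.984 -0.   ] [587.7486717  365.41814328  87.9695397 ]
tool shift [  56.9 -225.  -112. ]
```

{"name": "inch_along", "arguments": {"motion": [{"aperture":41,"trans":[3,-10,-40],"turn":0.1},{"aperture":41,"trans":[10,-38,-80],"turn":0.28},{"aperture":41,"trans":[20,-78,-105],"turn":0.46},{"aperture":41,"trans":[30,-120,-112],"turn":0.64},{"aperture":41,"trans":[41,-162,-112],"turn":0.82},{"aperture":41,"trans":[50,-198,-112],"turn":1.0},{"aperture":41,"trans":[55,-219,-112],"turn":1.15},{"aperture":41,"trans":[57,-225,-112],"turn":1.21}]}}

```text
t: 40.22
tcp_pos: [491.0, 152.4, 199.4]
eef_rot: [-2.015, -2.409, 0.003]
force: [0.2, 0.3, 0.2]
grip_width: 41.5
gripper_force: 37.9
```

{"name": "inch_along", "arguments": {"motion": [{"aperture":41}]}}

```text
t: 40.35
tcp_pos: [491.5, 153.6, 199.5]
eef_rot: [-2.009, -2.415, 0.003]
force: [0.3, -0.5, -0.4]
grip_width: 41.5
gripper_force: 37.9
```

Run:
```python
from prof import *
bot.capture("top"); o=bot.get_obs(); c=bot.capture("wrist"); tz=o["tcp_pos"][2]; print(o["tcp_pos"],o["gripper_force"],o["grip_width"])
us=np.arange(20,70,2.); s,_=sample(c,tz,150,us,np.linspace(-8,8,5)); print("u",[(int(u),int(a[1]),int(a[2])) for u,a in zip(us,np.median(s,1)) if u>34])
vs=np.arange(-46,47,2.); s,_=sample(c,tz,150,np.linspace(24,30,4),vs); print("v",[(int(v),int(a[1]),int(a[2])) for v,a in zip(vs,np.median(s,0)) if abs(v)>22])
```

```bash
python3 lime.py|tail -1; python3 t.py 492 154 153
```

```text
[491.82191814 154.21370323 199.57584004] 37.901659057242796 41.69264644611345
u [(36, 16, 206), (38, 16, 207), (40, 16, 209), (42, 19, 134), (44, 19, 110), (46, 18, 110), (48, 18, 111), (50, 19, 110), (52, 20, 110), (54, 21, 110), (56, 61, 102), (58, 66, 120), (60, 68, 125), (62, 69, 125), (64, 71, 121), (66, 69, 119), (68, 66, 118)]
v [(-46, 59, 183), (-44, 57, 190), (-42, 59, 194), (-40, 60, 180), (-38, 57, 204), (-36, 56, 212), (-34, 61, 192), (-32, 27, 175), (-30, 16, 205), (-28, 18, 149), (-26, 20, 91), (-24, 17, 90), (24, 21, 87), (26, 21, 83), (28, 20, 120), (30, 16, 201), (32, 20, 190), (34, 65, 188), (36, 66, 191), (38, 63, 206), (40, 66, 190), (42, 70, 182), (44, 71, 182), (46, 68, 187)]
px 256 185 box (235, 174, 43, 27) tool [-13.    0.6 177.2] world [494.8 141.7  22.5] ell tool [-13.2   0.5] [29.7 45.5] long axis deg from tool x 88.7
[-0.184  0.983 -0.   ] [ 0.983  0.184 -0.001] [492.11023329 154.59843175 199.77627082]
tool shift [-0.6 -0.2 46.8]
```

{"name": "inch_along", "arguments": {"motion": [{"aperture":41,"trans":[-1,0,15]},{"aperture":41,"trans":[-1,0,32]},{"aperture":41,"trans":[-1,0,42]},{"aperture":41,"trans":[-1,0,45]},{"aperture":41,"trans":[-1,0,45]}]}}

```text
t: 41.12
tcp_pos: [492.4, 153.1, 155.2]
eef_rot: [-2.009, -2.415, 0.0]
force: [-0.5, 0.1, -0.1]
grip_width: 41.6
gripper_force: 37.9
```

{"name": "inch_along", "arguments": {"motion": [{"aperture":50},{"aperture":70},{"aperture":85},{"aperture":85,"trans":[0,0,-10]},{"aperture":85,"trans":[0,0,-35]},{"aperture":85,"trans":[0,0,-70]},{"aperture":85,"trans":[0,0,-80]},{"aperture":85,"trans":[0,0,-80]}]}}

```text
t: 42.12
tcp_pos: [492.5, 153.3, 235.9]
eef_rot: [2.009, 2.415, 0.002]
force: [-0.5, 0.6, -0.1]
grip_width: 85.0
gripper_force: 0.0
```

Run:
```python
from prof import *
c=bot.capture("wrist"); o=bot.get_obs(); h=cv2.cvtColor(c["frame"],cv2.COLOR_RGB2HSV); m=cv2.inRange(h,(28,90,15),(65,255,255))
m=cv2.morphologyEx(m,cv2.MORPH_OPEN,np.ones((3,3)));k,l,st,ce=cv2.connectedComponentsWithStats(m);print([(s.tolist(),x.round().tolist()) for s,x in zip(st[1:],ce[1:]) if s[4]>40])
s,_=sample(c,o["tcp_pos"][2],150,np.arange(-60,61,2.),np.linspace(-12,12,7)); print([(int(u),int(a[1]),int(a[2])) for u,a in zip(np.arange(-60,61,2.),np.median(s,1))])
for n in("side","top"):
    h=cv2.cvtColor(bot.capture(n)["frame"],cv2.COLOR_RGB2HSV);m=cv2.inRange(h,(33,140,60),(60,255,255));k,l,st,ce=cv2.connectedComponentsWithStats(m);print(n,[(s.tolist(),x.round().tolist()) for s,x in zip(st[1:],ce[1:]) if s[4]>10])
```

```text
[([228, 160, 48, 30, 1098], [252.0, 172.0]), ([481, 224, 13, 8, 67], [487.0, 227.0])]
[(-60, 68, 172), (-58, 64, 179), (-56, 65, 183), (-54, 67, 175), (-52, 66, 173), (-50, 67, 168), (-48, 63, 177), (-46, 14, 225), (-44, 3, 241), (-42, 3, 241), (-40, 3, 241), (-38, 3, 241), (-36, 5, 235), (-34, 18, 140), (-32, 21, 98), (-30, 20, 96), (-28, 18, 97), (-26, 18, 98), (-24, 18, 97), (-22, 20, 98), (-20, 21, 98), (-18, 20, 98), (-16, 19, 97), (-14, 20, 97), (-12, 19, 97), (-10, 19, 98), (-8, 19, 97), (-6, 20, 98), (-4, 20, 97), (-2, 21, 98), (0, 21, 98), (2, 46, 107), (4, 69, 143), (6, 19, 185), (8, 17, 186), (10, 19, 177), (12, 96, 126), (14, 194, 146), (16, 192, 136), (18, 192, 144), (20, 192, 158), (22, 195, 161), (24, 198, 164), (26, 196, 172), (28, 195, 170), (30, 180, 167), (32, 22, 168), (34, 17, 186), (36, 17, 188), (38, 16, 189), (40, 17, 188), (42, 17, 171), (44, 18, 98), (46, 18, 98), (48, 20, 98), (50, 20, 97), (52, 21, 98), (54, 28, 96), (56, 73, 102), (58, 66, 107), (60, 70, 110)]
side []
top [([443, 60, 23, 16, 199], [453.0, 69.0]), ([210, 229, 12, 7, 48], [215.0, 231.0])]
```

Run:
```python
from h import *
from workcell import bot
K,E,f=cam(bot,"top"); print(proj(K,E,[[492,151,150],[492,151,70],[492,151,25]]).round(1))
t0=cv2.imread("pics/top0.png")[:,:,::-1]; d=(np.abs(f.astype(int)-t0).max(2)>60).astype(np.uint8); d=cv2.morphologyEx(d,cv2.MORPH_OPEN,np.ones((3,3)))
k,l,st,ce=cv2.connectedComponentsWithStats(d);print([s.tolist() for s in st[1:] if s[4]>25])
K,E,g=cam(bot,"wrist"); 
for z in(10,22,60): print(ray(K,E,(487,227),z))
o=bot.get_obs(); print(o["t"],o["tcp_pos"],o["force"])
```

```text
[[217.3 222.8]
 [219.2 232.5]
 [220.2 237.5]]
[[169, 112, 172, 203, 13888], [197, 159, 9, 7, 46], [293, 184, 14, 20, 161], [138, 228, 15, 18, 212], [210, 229, 11, 7, 58], [142, 265, 16, 16, 196], [194, 285, 84, 60, 2404], [0, 286, 204, 94, 12176], [172, 299, 10, 3, 30], [316, 307, 50, 24, 672], [177, 312, 7, 14, 68], [194, 331, 107, 50, 1992], [345, 331, 9, 4, 35], [369, 331, 6, 6, 33], [175, 334, 10, 10, 64], [375, 340, 12, 26, 208], [187, 353, 19, 6, 96], [323, 380, 13, 4, 43]]
[788.30833086 126.45596703  10.        ]
[778.15392369 129.7400943   22.        ]
[745.99830098 140.13983068  60.        ]
42.375 [491.85519085 152.98296017 234.40527669] [-0.35933068  0.51033933 -0.60871643]
```

Both limes are inside the jar: the top-camera green blob at (215,231) matches the mouth, and both original lime spots are empty. The bystanders look unchanged and the gripper is clear, so I'm handing in.

```bash
python3 -c "
from workcell import bot
print(bot.hand_in())"
```

```text
the job is handed in; nothing more can be done
None
```

I handed the job in at about 42 s: the jar stands mouth-up after two quarter turns with both limes dropped in and the other things left where they were, but the jar did lift flat off the worktop by a few mm (about 2 to 4) during my first two grip attempts, before I regripped at the corner, and by a similar amount briefly midway through the second turn.

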